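# Lever the wet grinder up onto its drop-down legs

## Task

Prop the heavy wet grinder up on its orange drop-down front legs so the counter under it can be cleaned: slide the pry bar over the wooden block into the grinder's lift pocket until you feel it touch the soft belt cover at the pocket's end, lever the grinder up just far enough for the legs to swing right out, and let it down gently onto them. Don't ram the cover, don't drop the grinder, shove it along the counter or touch it with the gripper; then pull the bar out, lay it flat on the counter clear of the grinder and the block, and leave everything else undisturbed.

Things in the scene. Friction and masses are not known exactly. Their poses are not given: they have to be found in the camera images.
- grinder: Cream wet grinder, 4 to 6.5 kg. Origin: centre of footprint at counter level; front (switch knob, yellow mark) faces its own -x, about world +y; z up. Housing 230 (x) x 240 (y), 26 to 120 mm above the counter; drum radius 88, lid at 268. Loose stones inside: never tip it over 0.16 rad or let it drop (0.06 m/s). On its legs it leans back about 0.105 rad.
- rail (a point): Steel lifting rail of the pocket, 45 mm deep, 80 wide, flat underside 21 mm above the counter while the grinder stands flat. This point: middle of the rail's front lower edge, at the pocket's mouth (own x -107 mm, y 0, 21 mm up in the grinder); axes as the grinder's. The housing front is 8 mm further out and 26 mm above the counter.
- pocket: Lift pocket under the rail, below the yellow mark: 70 mm wide between cheeks, open to the counter. Origin: below the rail's front edge at counter level; axes as the grinder's. It ends at the upright, softly sprung motor belt cover, hidden 8 to 32 mm in from the rail's front edge: belt tension sets its depth, so find it by feel. A light touch (over 1 N) is wanted; over 10 N cracks it.
- rear_feet (a point): Point midway between the two round rear feet at counter level (own x +95 mm of the grinder); the grinder pivots about it when its front is lifted. They must not be shoved more than 10 mm.
- legs (a joint): Orange drop-down leg pair under the front (shaft at grinder x -100 mm, height 22; legs 38 long to the centres of ball feet of radius 6.5, at y +-80). 0 = folded back, 1.31 = right out against the stop, past upright. Free-swinging with a light spring: feet trail on the counter while the front rises, reach the stop by themselves at a tilt of about 0.115 rad. Over 1.2 they carry the grinder.
- pry_bar: Pry bar, 330 mm, 0.43 kg, lying on the counter. Origin: mid-length, underside; x along it to the tip, z up. Steel blade x 0 to +165, 28 wide, 5 thick; blue handle x 0 to -165, 24 wide, 20 high; undersides flush. Balances at x -13 mm. Tip under the rail and resting over the block, it stays by itself with the handle end up (slope about 0.23 rad) as the handle side is the heavier.
- bar_tip (a point): Tip of the pry bar: middle of the lower edge of its end (x +165 mm of the bar).
- block: Beech fulcrum block, loose, 0.22 kg, 50 deep (x) x 80 wide (y), already in place before the pocket: flat to 23 mm, with a half-round ridge along y on its middle (80 mm long, radius 12, axis at 23 mm height, top at 35 mm). Origin: centre of its underside. Ridge 62 to 74 mm in front of the rail's front edge.
- kettle: Cream electric kettle, radius 76 mm, 190 high, on its base; bystander. Origin: centre of its underside.
- kettle_base: Black kettle base, radius 82 mm, 22 high, fixed; bystander.
- organiser: White plastic organiser with one pull-out tray, 140 x 170 x 110 mm, fixed; bystander. Origin: centre of its underside.
- jar: Lidded glass jar, radius 38 mm, 111 high; bystander. Origin: centre of its underside.
- cup_a: Maroon cup on the tray, rim radius 38 mm, 75 high; bystander. Origin: centre of its underside.
- cup_b: Maroon cup like the other, on the counter; bystander.
- steel_tray: Steel tray 150 x 210 x 18 mm, fixed, holding the teaspoon and one cup; bystander. Origin: centre of its underside.
- teaspoon: Teaspoon, 140 mm long, on the tray; bystander.
Things that resemble listed ones, but are neither listed nor needed, are in the scene too. There is more than one size of the block; the job needs the middle-sized.

How it is judged:
By the outcome, as a careful person would: the job done as asked, in the order asked, and still so for the second after the job is handed in, with the robot touching nothing.
It also fails if it takes over 72 s, if anything falls off the work surface, if the arm or the gripper's body presses on something with over 40 N, if the wrist force passes 120 N, or if a joint passes its speed limit or range.

## Robot

A 7-joint arm with a two-finger parallel gripper is mounted at the origin on the work surface. World frame = base frame: x ahead of the robot, y to its left, z up, the work surface at z = 0. Lengths are in m, angles in rad, forces in N, time in s.
With the tool pointing down it reaches from about 0.425 to 0.925 m from the base axis. Payload 6.8 kg.
Tool frame: the origin (TCP) lies on the centre line of the jaws, within the pads' length; the fingertips stand 22 mm ahead of it and the grasp point (between the pads) lies 3 mm ahead of it; z points along the fingers, y is the direction in which the jaws open and shut (so a half turn about z gives the same grasp; the last joint's range is limited). The gripper opens to 85 mm and grips with 20 to 120 N. Pads are 22 mm wide; open, the fingers measure 114 mm over their backs; the gripper's body (76 mm by 85 mm) begins 54 mm behind the grasp point. The pads swing forward as they close: fully open they stand 13 mm farther back than shut.
Start: joints at [1.079, 0.477, 0.022, 1.555, -0.011, 1.109, -0.083], TCP at [0.253, -0.626, 0.253] pointing down, gripper open.
Joint ranges: [-2.96, 2.96], [-0.34, 2.1], [-1.41, 1.46], [0.24, 2.44], [-1.37, 4.51], [0.17, 1.92], [-2.96, 2.96]. Speed limits (rad/s): [2.39, 2.39, 3.14, 3.14, 3.14, 3.14, 3.14].

## Interface

Orientations are given as a unit quaternion [x, y, z, w].
In Python, from plant import manip, vision gives the robot as it stands.
- The arm moves only by the tool step_arm, never from a script. Its argument "steps" is a list of rows, each an object of numbers: "x", "y", "z": the shift along the world's x, y, z scaled (see below); "rx", "ry", "rz": the turn, a rotation vector about the world's x, y, z scaled (see below). A call has 1 to 20 rows; each row is the pose to reach, as a shift and turn from the pose commanded when the call began; what a row does not reach only later rows make up. The controller multiplies each number of a shift by 0.2 m and each number of a turn by 0.5 rad. A row lasts 1/10 s, in which the tool goes at most 50 mm and 8.59 degrees, less where a joint would pass 70% of its speed; a pose out of reach is approached as far as the arm can. A call with a number of a shift or a turn outside -1 to 1 is refused whole. A call with a gripper value outside its range is refused whole. "gripper" is the opening in per cent of the stroke, from 0 (shut) to 100 (fully open), set as the call begins (left out, the last holds). The fingers move at their own pace and stop on an object; "force" is the grip in N (left out, the last holds). Time passes only in rows, so rows that repeat a pose let the fingers close. It gives the time, the measured TCP pose, the force and the opening at its end, in the units of the state.
- manip.get_state(): the state, without advancing time (a new reading comes with each control period).
- vision.grab_frame(name): name is "scene" or "side" or "wrist"; returns a dict with "pixels" (420x560x3 uint8, blue, green, red), "intrinsics" (3x3 intrinsics, pixels), "rvec" (rotation vector, rad) and "tvec" (3), from world to camera coordinates, as OpenCV has them. Camera axes: x right, y down, z forward; pixel columns grow to the right and rows downward; lengths in m; the calibration is good to about 2 mm. The wrist camera is an equidistant fisheye: a pixel r from the principal point sees the ray r / f radians off the axis. A picture is of the moment at which its call begins. There is no depth.
- manip.sign_off(): hands the job in, once; it reports no verdict.
The state is a dict: "time_s": time; "q": joint angles; "dq": joint speeds; "joint_efforts": joint torques, N m; "eef_pos": TCP position; "eef_rot": TCP orientation; "force": force on the tool from outside, world axes, zero at the start; "moment": the same for the moment, N m; "finger_gap": finger opening in m.
Only numpy, scipy, OpenCV 4.12 (cv2) and the standard library are available. Lean on these libraries where they do the work, as an engineer would, in place of code of your own. Each camera call takes 0.05 s, during which the arm holds its last target.

## Working session

There is one attempt and no reset: what is moved stays moved. The work goes in short steps, Python scripts to look and compute and a tool call to move; the robot and the scene stay as the last step left them, time stands still between calls to the robot, and variables do not carry over. Pictures are saved under pics/ and viewed, and the job is handed in when it is done.

Besides the shell and the picture viewer there is one more tool, called as name(argument=value, ...) on one line, values as JSON. step_arm: Moves the arm, as the interface text tells. Its arguments: {"type":"object","properties":{"steps":{"type":"array","items":{"type":"object","properties":{"x":{"type":"number"},"y":{"type":"number"},"z":{"type":"number"},"rx":{"type":"number"},"ry":{"type":"number"},"rz":{"type":"number"}}}},"gripper":{"type":"number"},"force":{"type":"number"}},"required":["steps"]}

```bash
ls; mkdir -p pics; python3 - <<'E'
from plant import manip, vision
import cv2
for n in ("scene","side","wrist"):
    f=vision.grab_frame(n); cv2.imwrite(f"pics/{n}0.png",f["pixels"])
    print(n,f["intrinsics"],f["rvec"],f["tvec"])
print(manip.get_state())
E
```

```text
pics
scene [[534.3584147    0.         293.63491782]
 [  0.         534.3584147  212.56579747]
 [  0.           0.           1.        ]] [ 1.95481377  2.14014393 -0.34573895] [ 0.01584632 -0.52395821  1.69077746]
side [[411.92500493   0.         286.50152738]
 [  0.         411.92500493 204.85890274]
 [  0.           0.           1.        ]] [ 2.58116359 -1.23144359  0.18902688] [-0.3113979   0.45337912  0.91019331]
wrist [[325.1922621    0.         280.97203123]
 [  0.         325.1922621  211.59795451]
 [  0.           0.           1.        ]] [-2.41385171  1.62772229  0.21979227] [-0.67569454 -0.03478743  0.37862323]
{'time_s': 0.15, 'q': array([ 1.07892551,  0.47761778,  0.02232936,  1.5562178 , -0.01149528,
        1.10928733, -0.08308603]), 'dq': array([ 0.00013969, -0.00172711,  0.00230972, -0.00464054, -0.00025032,
       -0.00074666, -0.00040712]), 'joint_efforts': array([ 3.61338432e-03, -5.96927190e+01,  1.61086366e+00, -2.81488466e+01,
        1.27164961e-02,  6.59180936e-03,  1.02944017e-05]), 'eef_pos': array([ 0.25258023, -0.62550588,  0.25254639]), 'eef_rot': array([ 9.81641471e-01,  1.90734189e-01, -1.79751421e-04, -6.77756376e-04]), 'force': array([-0.51204923, -0.24837044,  0.34966749]), 'moment': array([0.03149729, 0.03421626, 0.01103425]), 'finger_gap': 0.0850904242824337}
```

View pics/scene0.png

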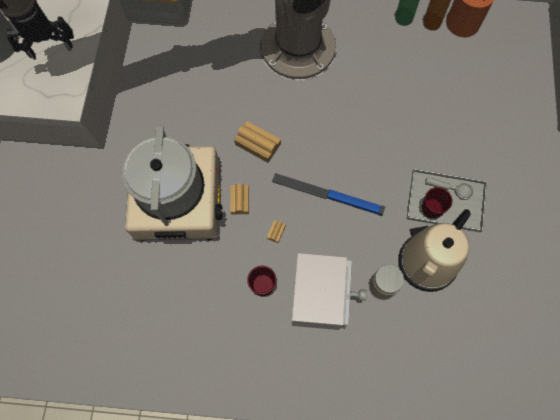

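View pics/side0.png

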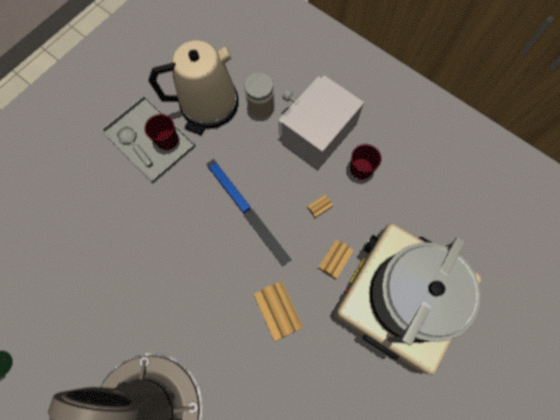

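View pics/wrist0.png

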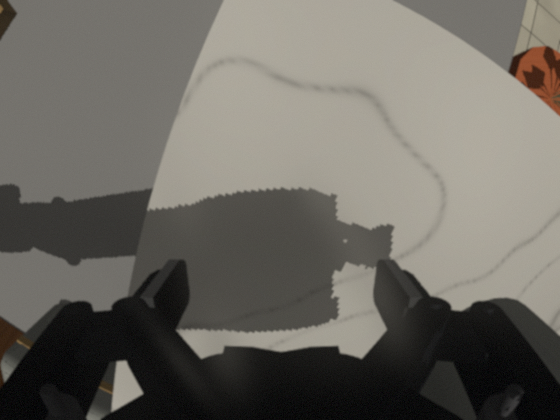

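```bash
cat > h.py <<'E'
import numpy as np, cv2
from plant import manip, vision
def grab(n):
    f=vision.grab_frame(n); f["R"]=cv2.Rodrigues(np.array(f["rvec"],float))[0]; f["t"]=np.array(f["tvec"],float).ravel(); f["n"]=n; return f
def ray(f,px):
    K=f["intrinsics"]; u=(px[0]-K[0,2])/K[0,0]; v=(px[1]-K[1,2])/K[1,1]
    if f["n"]=="wrist":
        r=np.hypot(u,v); s=np.sin(r)/r if r>1e-9 else 1; d=np.array([u*s,v*s,np.cos(r)])
    else: d=np.array([u,v,1.0])
    return -f["R"].T@f["t"], f["R"].T@(d/np.linalg.norm(d))
def onz(f,px,z):
    c,d=ray(f,px); return c+d*(z-c[2])/d[2]
def tri(f,p,g,q):
    c1,d1=ray(f,p); c2,d2=ray(g,q)
    s=np.linalg.lstsq(np.array([d1,-d2]).T,c2-c1,rcond=None)[0]
    a=c1+d1*s[0]; b=c2+d2*s[1]; return (a+b)/2,np.linalg.norm(a-b)
def proj(f,P):
    p=f["R"]@np.asarray(P)+f["t"]; K=f["intrinsics"]
    if f["n"]=="wrist":
        r=np.hypot(p[0],p[1]); th=np.arctan2(r,p[2]); u,v=p[:2]/r*th
    else: u,v=p[:2]/p[2]
    return np.array([K[0,0]*u+K[0,2],K[1,1]*v+K[1,2]])
def crop(f,x0,y0,x1,y1,name,s=5):
    cv2.imwrite(f"pics/{name}.png",cv2.resize(f["pixels"][y0:y1,x0:x1],None,fx=s,fy=s,interpolation=cv2.INTER_CUBIC))
E
python3 - <<'E'
from h import *
f=grab("scene"); g=grab("side")
crop(f,120,130,270,245,"c_s"); crop(g,300,190,450,300,"c_g")
for F in (f,g):
    p=F["pixels"].astype(int); b,gr,r=p[...,0],p[...,1],p[...,2]
    print(F["n"])
    for nm,m in (("blue",(b>90)&(b>2*r)),("yel",(r>120)&(gr>110)&(b<60)),("wood",(r>110)&(r>1.5*b)&(gr<0.85*r)&(gr>b*1.1))):
        n,l,st,c=cv2.connectedComponentsWithStats(m.astype(np.uint8))
        for i in range(1,n):
            if st[i,4]>12:
                ys,xs=np.where(l==i); rc=cv2.minAreaRect(np.c_[xs,ys].astype(np.float32))
                print(nm,st[i],c[i].round(1),[np.round(v,1) for v in rc],[onz(F,q,0.02 if nm!="yel" else .1).round(3)[:2] for q in cv2.boxPoints(rc)])
E
```

```text
scene
blue [327 190  54  23 400] [353.6 200.9] [array([353.5, 200.9]), array([54.2,  7.4]), np.float64(17.5)] [array([0.502, 0.123]), array([0.48 , 0.127]), array([0.516, 0.275]), array([0.537, 0.27 ])]
wood [463   0  31   8 171] [478.5   2.6] [array([478. ,   3.5]), array([ 7., 30.]), np.float64(90.0)] [array([-0.213,  0.515]), array([-0.222,  0.611]), array([-0.195,  0.611]), array([-0.186,  0.514])]
wood [235 121  46  37 882] [256.6 138.8] [array([256.6, 138.9]), array([41.3, 23.1]), np.float64(28.6)] [array([ 0.349, -0.163]), array([ 0.28 , -0.139]), array([ 0.335, -0.025]), array([ 0.403, -0.051])]
wood [230 184  19  28 484] [239.4 197.6] [array([239. , 197.5]), array([27., 18.]), np.float64(90.0)] [array([ 0.49 , -0.154]), array([ 0.485, -0.103]), array([ 0.566, -0.093]), array([ 0.57 , -0.143])]
wood [267 221  19  21 235] [276.  230.6] [array([276., 231.]), array([12.5, 19.7]), np.float64(26.6)] [array([ 0.636, -0.035]), array([ 0.584, -0.016]), array([0.597, 0.016]), array([ 0.65 , -0.003])]
side
blue [209 163  41  49 484] [229.1 187. ] [array([228.9, 186.9]), array([57. ,  8.6]), np.float64(52.3)] [array([0.513, 0.275]), array([0.535, 0.271]), array([0.499, 0.121]), array([0.477, 0.125])]
wood [308 195  24  22 296] [320.  205.5] [array([319.9, 205.6]), array([13.6, 22.5]), np.float64(56.3)] [array([0.59 , 0.012]), array([ 0.645, -0.005]), array([ 0.633, -0.038]), array([ 0.578, -0.021])]
wood [319 240  34  39 693] [335.8 258.3] [array([335.8, 258.3]), array([21.2, 34.5]), np.float64(31.6)] [array([ 0.486, -0.104]), array([ 0.57 , -0.094]), array([ 0.576, -0.145]), array([ 0.492, -0.153])]
wood [ 254  282   49   59 1633] [277.7 310.5] [array([277.4, 310.4]), array([52.4, 32.2]), np.float64(65.0)] [array([ 0.34 , -0.021]), array([ 0.407, -0.054]), array([ 0.356, -0.162]), array([ 0.291, -0.128])]
```

View pics/c_s.png

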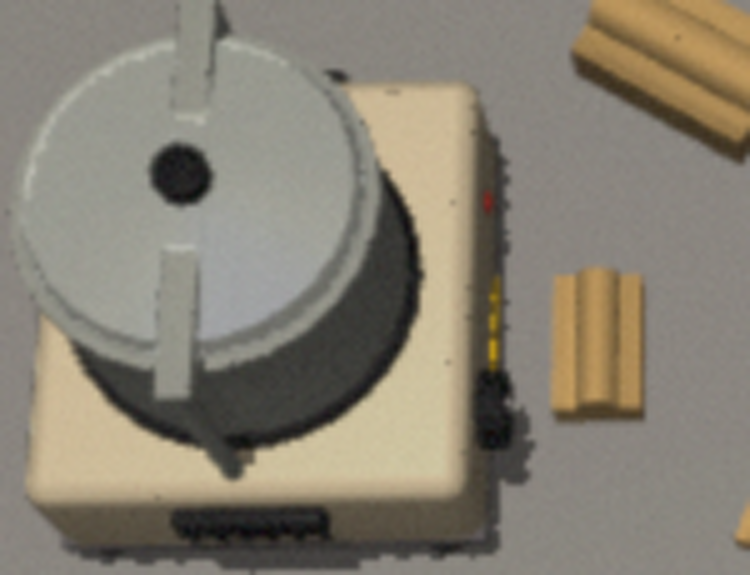

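View pics/c_g.png

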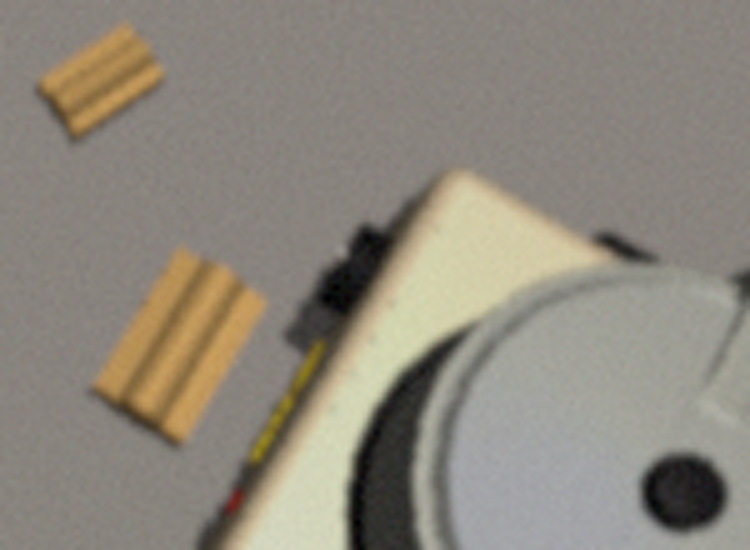

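```bash
python3 - <<'E'
from h import *
f=grab("scene"); g=grab("side")
S=lambda x,y:(x/5+120-.4,y/5+130-.4); G=lambda x,y:(x/5+300-.4,y/5+190-.4)
for a,b in ((S(493,278),G(255,460)),(S(493,368),G(322,345)),(S(488,202),G(234,502)),(S(598,268),G(150,415)),(S(598,405),G(222,265)),(S(181,175),G(683,492))):
    print(tri(f,a,g,b))
# front top edges
for z in (.12,.115): print([onz(f,S(*p),z).round(4)[:2] for p in((478,110),(470,470),(60,500),(440,500),(40,450),(45,350))])
for z in (.12,.115):print([onz(g,G(*p),z).round(4)[:2] for p in((435,180),(220,545),(490,180),(600,240))])
# blade/bar
p=g["pixels"]; crop(g,195,150,300,275,"bar_g",5); crop(f,265,165,395,225,"bar_s",6)
E
```

```text
(array([ 0.50412557, -0.18341327,  0.03937185]), np.float64(0.0007466731153511482))
(array([ 0.56294414, -0.17448079,  0.05545646]), np.float64(0.002958014445979234))
(array([ 0.47555679, -0.18504022,  0.08037638]), np.float64(0.0013504087770702374))
(array([ 0.49057349, -0.12978195,  0.03170117]), np.float64(0.007194862218620452))
(array([ 0.57072254, -0.11652438,  0.03129153]), np.float64(0.00028381784565831))
(array([ 0.54889064, -0.29915588,  0.25944303]), np.float64(0.0008696736535460211))
[array([ 0.4389, -0.1896]), array([ 0.6411, -0.166 ]), array([ 0.6763, -0.373 ]), array([ 0.6586, -0.1791]), array([ 0.6506, -0.3883]), array([ 0.5962, -0.396 ])]
[array([ 0.4366, -0.1906]), array([ 0.6397, -0.1669]), array([ 0.6749, -0.3747]), array([ 0.6571, -0.18  ]), array([ 0.6492, -0.39  ]), array([ 0.5945, -0.3978])]
[array([ 0.6381, -0.1695]), array([ 0.451 , -0.1898]), array([ 0.6534, -0.1884]), array([ 0.6613, -0.2413])]
[array([ 0.6399, -0.1696]), array([ 0.4518, -0.1901]), array([ 0.6553, -0.1887]), array([ 0.6632, -0.2419])]
```

View pics/bar_g.png

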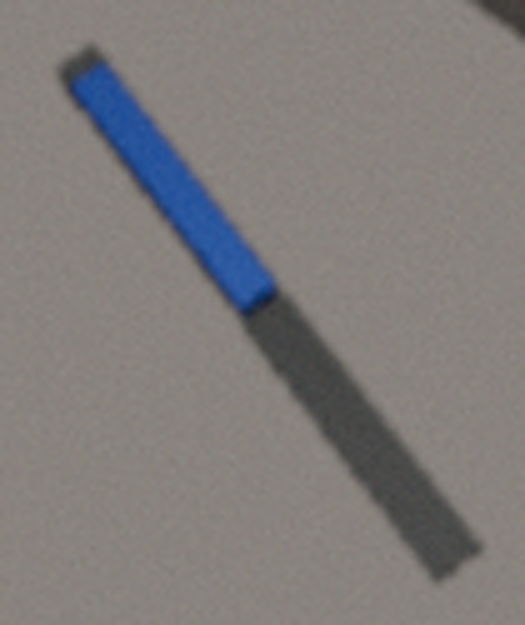

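View pics/bar_s.png

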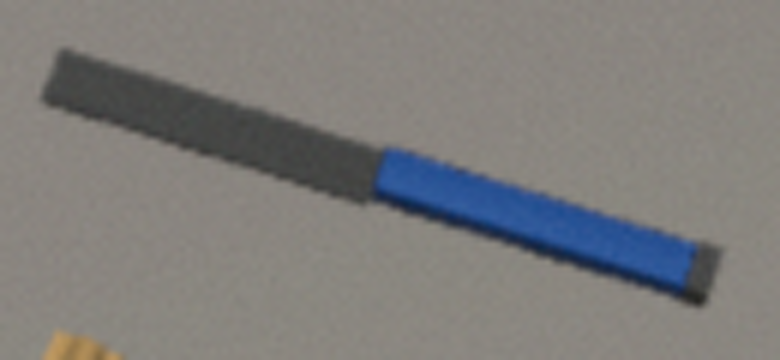

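```bash
python3 - <<'E'
from h import *
f=grab("scene"); g=grab("side")
S=lambda x,y:np.array((x/6+265-.4,y/6+165-.4)); G=lambda x,y:np.array((x/5+195-.4,y/5+150-.4))
tip=[onz(f,(S(62,48)+S(43,100))/2,.005),onz(g,(G(482,548)+G(438,580))/2,.005)]
end=[onz(f,(S(720,245)+S(705,290))/2,.02),onz(g,(G(95,47)+G(60,72))/2,.02)]
mid=[onz(f,(S(388,150)+S(376,188))/2,.02),onz(g,(G(277,288)+G(247,308))/2,.02)]
for k in zip(tip,mid,end):
    print([v.round(4) for v in k], np.linalg.norm(k[0]-k[2]),[np.arctan2(*(k[2]-k[0])[1::-1])])
E
```

```text
[array([ 0.451 , -0.0342,  0.005 ]), array([0.491 , 0.1265, 0.02  ]), array([0.526 , 0.2837, 0.02  ])] 0.3269891997657799 [np.float64(1.3392626151201772)]
[array([ 0.4501, -0.0366,  0.005 ]), array([0.4896, 0.1226, 0.02  ]), array([0.5275, 0.2811, 0.02  ])] 0.32735456511862576 [np.float64(1.331781676752076)]
```

step_arm(steps=[{"x": 0.2, "y": 0.2, "z": 0.75, "rz": 0.2}, {"x": 0.2, "y": 0.2, "z": 0.75, "rz": 0.3}, {"x": 0.4, "y": 0.5, "z": 0.75, "rz": 0.4}, {"x": 0.6, "y": 0.75, "z": 0.75, "rz": 0.5}, {"x": 0.6, "y": 0.95, "z": 0.75, "rz": 0.6}, {"x": 0.6, "y": 0.95, "z": 0.75, "rz": 0.6}, {"x": 0.6, "y": 0.95, "z": 0.75, "rz": 0.6}], gripper=100, force=60)

```text
invalid input at $.steps[0]: expected keys x, y, z, rx, ry, rz
```

step_arm(steps=[{"x": 0.05, "y": 0.2, "rz": 0.2}, {"x": 0.1, "y": 0.4, "rz": 0.4}, {"x": 0.15, "y": 0.6, "rz": 0.6}, {"x": 0.2, "y": 0.8, "rz": 0.6}, {"x": 0.25, "y": 1.0, "rz": 0.6}, {"x": 0.25, "y": 1.0, "rz": 0.6}])

```text
invalid input at $.steps[0]: expected keys x, y, z, rx, ry, rz
```

step_arm(steps=[{"x": 0.05, "y": 0.2, "rz": 0.2}, {"x": 0.1, "y": 0.4, "rz": 0.4}, {"x": 0.15, "y": 0.6, "rz": 0.6}, {"x": 0.2, "y": 0.8, "rz": 0.7}, {"x": 0.2, "y": 1.0, "rz": 0.7}, {"x": 0.2, "y": 1.0, "rz": 0.7}])

```text
invalid input at $.steps[0]: expected keys x, y, z, rx, ry, rz
```

step_arm(steps=[{"x": 0.05, "y": 0.2, "z": -0.1}, {"x": 0.1, "y": 0.4, "z": -0.3}, {"x": 0.15, "y": 0.6, "z": -0.5}, {"x": 0.2, "y": 0.8, "z": -0.7}, {"x": 0.25, "y": 1.0, "z": -0.9}, {"x": 0.25, "y": 1.0, "z": -1.0}, {"x": 0.25, "y": 1.0, "z": -1.0}, {"x": 0.25, "y": 1.0, "z": -1.0}])

```text
invalid input at $.steps[0]: expected keys x, y, z, rx, ry, rz
```

All keys are needed in each row.

step_arm(steps=[{"x": 0.2, "y": 0.2, "z": 0.2, "rx": 0, "ry": 0, "rz": 0.2}, {"x": 0.3, "y": 0.4, "z": 0.4, "rx": 0, "ry": 0, "rz": 0.3}, {"x": 0.4, "y": 0.5, "z": 0.6, "rx": 0, "ry": 0, "rz": 0.4}, {"x": 0.5, "y": 0.7, "z": 0.75, "rx": 0, "ry": 0, "rz": 0.5}, {"x": 0.6, "y": 0.95, "z": 0.75, "rx": 0, "ry": 0, "rz": 0.6}, {"x": 0.6, "y": 0.95, "z": 0.75, "rx": 0, "ry": 0, "rz": 0.6}, {"x": 0.6, "y": 0.95, "z": 0.75, "rx": 0, "ry": 0, "rz": 0.6}], gripper=100, force=60)

```text
time_s: 1.15
eef_pos: [0.3763, -0.4317, 0.4055]
eef_rot: [0.941, 0.339, 0.002, 0.001]
force: [0.0, -0.3, -0.1]
finger_gap: 0.0852
```

step_arm(steps=[{"x": 0.05, "y": 0.2, "z": 0, "rx": 0, "ry": 0, "rz": 0.2}, {"x": 0.1, "y": 0.4, "z": 0, "rx": 0, "ry": 0, "rz": 0.4}, {"x": 0.15, "y": 0.6, "z": 0, "rx": 0, "ry": 0, "rz": 0.6}, {"x": 0.2, "y": 0.8, "z": 0, "rx": 0, "ry": 0, "rz": 0.6}, {"x": 0.25, "y": 1.0, "z": 0, "rx": 0, "ry": 0, "rz": 0.6}, {"x": 0.25, "y": 1.0, "z": 0, "rx": 0, "ry": 0, "rz": 0.6}])

```text
time_s: 1.75
eef_pos: [0.4244, -0.2307, 0.4037]
eef_rot: [0.88, 0.476, 0.001, -0.0]
force: [-0.7, -0.9, -0.3]
finger_gap: 0.0856
```

step_arm(steps=[{"x": 0.05, "y": 0.2, "z": 0, "rx": 0, "ry": 0, "rz": 0.2}, {"x": 0.1, "y": 0.4, "z": 0, "rx": 0, "ry": 0, "rz": 0.4}, {"x": 0.15, "y": 0.6, "z": 0, "rx": 0, "ry": 0, "rz": 0.6}, {"x": 0.2, "y": 0.8, "z": 0, "rx": 0, "ry": 0, "rz": 0.7}, {"x": 0.2, "y": 1.0, "z": 0, "rx": 0, "ry": 0, "rz": 0.7}, {"x": 0.2, "y": 1.0, "z": 0, "rx": 0, "ry": 0, "rz": 0.7}])

```text
time_s: 2.35
eef_pos: [0.463, -0.0311, 0.4036]
eef_rot: [0.783, 0.622, 0.001, -0.0]
force: [0.6, -0.2, 0.5]
finger_gap: 0.086
```

step_arm(steps=[{"x": 0.05, "y": 0.2, "z": -0.1, "rx": 0, "ry": 0, "rz": 0}, {"x": 0.1, "y": 0.4, "z": -0.3, "rx": 0, "ry": 0, "rz": 0}, {"x": 0.15, "y": 0.6, "z": -0.5, "rx": 0, "ry": 0, "rz": 0}, {"x": 0.2, "y": 0.8, "z": -0.7, "rx": 0, "ry": 0, "rz": 0}, {"x": 0.25, "y": 1.0, "z": -0.9, "rx": 0, "ry": 0, "rz": 0}, {"x": 0.25, "y": 1.0, "z": -1.0, "rx": 0, "ry": 0, "rz": 0}, {"x": 0.25, "y": 1.0, "z": -1.0, "rx": 0, "ry": 0, "rz": 0}, {"x": 0.25, "y": 1.0, "z": -1.0, "rx": 0, "ry": 0, "rz": 0}])

```text
time_s: 3.15
eef_pos: [0.513, 0.1627, 0.2024]
eef_rot: [0.786, 0.618, -0.001, -0.0]
force: [0.0, 0.1, 0.3]
finger_gap: 0.085
```

```bash
python3 - <<'E'
from h import *
s=manip.get_state(); print(s["time_s"],s["eef_pos"],s["eef_rot"],s["q"],s["force"])
f=grab("wrist"); cv2.imwrite("pics/w1.png",f["pixels"])
for P in ((.489,.1245,.0),(.4505,-.0355,.0),(.512,.2215,.02)): print(proj(f,P))
E
```

```text
3.15 [0.51299298 0.16269984 0.20240228] [ 7.85980536e-01  6.18250014e-01 -1.19342699e-03 -3.03479547e-04] [ 0.0858216   0.37989417 -0.62762544  1.89975234  0.27084791  0.94943491
 -0.90564733] [0.00692398 0.07192917 0.34790275]
[266.84782797 229.17383336]
[269.3878412  351.59388881]
[264.4368279  133.69967605]
```

View pics/w1.png

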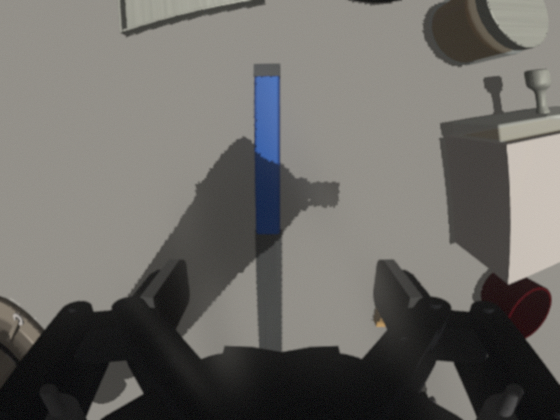

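```bash
python3 - <<'E'
from h import *
f=grab("wrist"); p=f["pixels"].astype(int); m=(p[...,0]>1.6*p[...,2])&(p[...,0]>40)
ys,xs=np.where(m); print(xs.min(),xs.max(),ys.min(),ys.max())
P=[]
for y in range(80,232,8):
    x=xs[ys==y]; P.append(onz(f,((x.min()+x.max())/2,y),.02)[:2])
P=np.array(P); d=P[-1]-P[0]; vx,vy,x0,y0=cv2.fitLine(P.astype(np.float32),cv2.DIST_L2,0,.01,.01).ravel()
print(P[0],P[-1],np.arctan2(vy,vx),x0,y0)
print(onz(f,(267,ys.min()),.02),onz(f,(267,ys.max()),.02),onz(f,(267,65),.02))
E
```

```text
253 278 76 233
[0.52631948 0.27035131] [0.49307489 0.13571462] 1.3285549 0.5099143 0.20386016
[0.52856804 0.27373421 0.02      ] [0.49169584 0.12637983 0.02      ] [0.53107046 0.28405852 0.02      ]
```

step_arm(steps=[{"x": 0, "y": 0.15, "z": -0.1, "rx": 0, "ry": 0, "rz": 0}, {"x": 0, "y": 0.295, "z": -0.3, "rx": 0, "ry": 0, "rz": 0}, {"x": 0, "y": 0.295, "z": -0.5, "rx": 0, "ry": 0, "rz": 0}, {"x": 0, "y": 0.295, "z": -0.7, "rx": 0, "ry": 0, "rz": 0}, {"x": 0, "y": 0.295, "z": -0.8, "rx": 0, "ry": 0, "rz": 0}, {"x": 0, "y": 0.295, "z": -0.87, "rx": 0, "ry": 0, "rz": 0}, {"x": 0, "y": 0.295, "z": -0.88, "rx": 0, "ry": 0, "rz": 0}, {"x": 0, "y": 0.295, "z": -0.88, "rx": 0, "ry": 0, "rz": 0}])

```text
time_s: 4.05
eef_pos: [0.514, 0.2229, 0.0286]
eef_rot: [0.786, 0.618, 0.001, 0.0]
force: [-0.2, -0.7, -0.2]
finger_gap: 0.0854
```

```bash
python3 - <<'E'
from h import *
f=grab("wrist"); cv2.imwrite("pics/w2.png",f["pixels"])
E
```

```text
(no output)
```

View pics/w2.png

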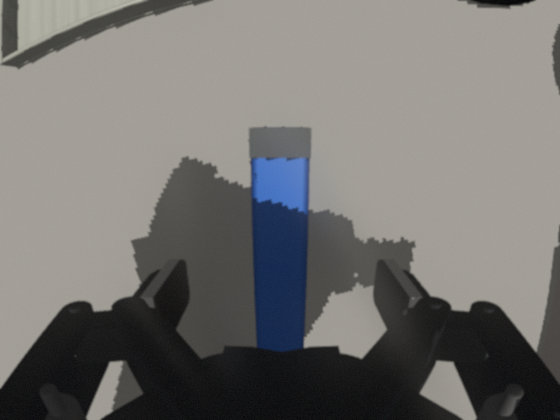

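step_arm(steps=[{"x": 0, "y": 0, "z": 0, "rx": 0, "ry": 0, "rz": 0}, {"x": 0, "y": 0, "z": 0, "rx": 0, "ry": 0, "rz": 0}, {"x": 0, "y": 0, "z": 0, "rx": 0, "ry": 0, "rz": 0}, {"x": 0, "y": 0, "z": 0, "rx": 0, "ry": 0, "rz": 0}, {"x": 0, "y": 0, "z": 0, "rx": 0, "ry": 0, "rz": 0}, {"x": 0, "y": 0, "z": 0, "rx": 0, "ry": 0, "rz": 0}, {"x": 0, "y": 0, "z": 0, "rx": 0, "ry": 0, "rz": 0}, {"x": 0, "y": 0, "z": 0, "rx": 0, "ry": 0, "rz": 0}], gripper=0, force=100)

```text
time_s: 4.9
eef_pos: [0.513, 0.2232, 0.028]
eef_rot: [0.786, 0.619, 0.0, 0.0]
force: [-2.5, -1.5, 6.4]
finger_gap: 0.0216
```

step_arm(steps=[{"x": 0, "y": 0, "z": 0.05, "rx": 0, "ry": 0, "rz": 0}, {"x": 0, "y": 0, "z": 0.1, "rx": 0, "ry": 0, "rz": 0}, {"x": 0, "y": 0, "z": 0.2, "rx": 0, "ry": 0, "rz": 0}, {"x": 0, "y": 0, "z": 0.3, "rx": 0, "ry": 0, "rz": 0}, {"x": 0, "y": 0, "z": 0.4, "rx": 0, "ry": 0, "rz": 0}, {"x": 0, "y": 0, "z": 0.5, "rx": 0, "ry": 0, "rz": 0}, {"x": 0, "y": 0, "z": 0.5, "rx": 0, "ry": 0, "rz": 0}, {"x": 0, "y": 0, "z": 0.5, "rx": 0, "ry": 0, "rz": 0}])

```text
time_s: 5.7
eef_pos: [0.5127, 0.2229, 0.1273]
eef_rot: [0.786, 0.618, 0.0, 0.0]
force: [0.2, -0.2, -4.7]
finger_gap: 0.0213
```

```bash
python3 - <<'E'
from h import *
s=manip.get_state(); print(s["eef_pos"],s["eef_rot"],s["force"],s["moment"])
f=grab("scene"); g=grab("side"); w=grab("wrist")
crop(f,230,130,400,250,"s3",4); crop(g,180,130,340,290,"g3",4); cv2.imwrite("pics/w3.png",w["pixels"])
E
```

```text
[0.51269942 0.22288879 0.12731065] [7.85826676e-01 6.18446744e-01 2.21096531e-04 1.08330616e-04] [ 0.19441423 -0.16633181 -4.65036806] [ 0.37910839 -0.0657216  -0.01414738]
```

View pics/s3.png

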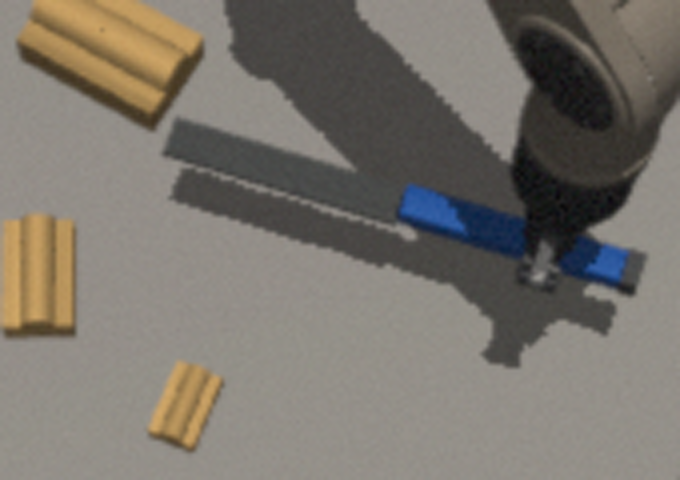

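View pics/g3.png

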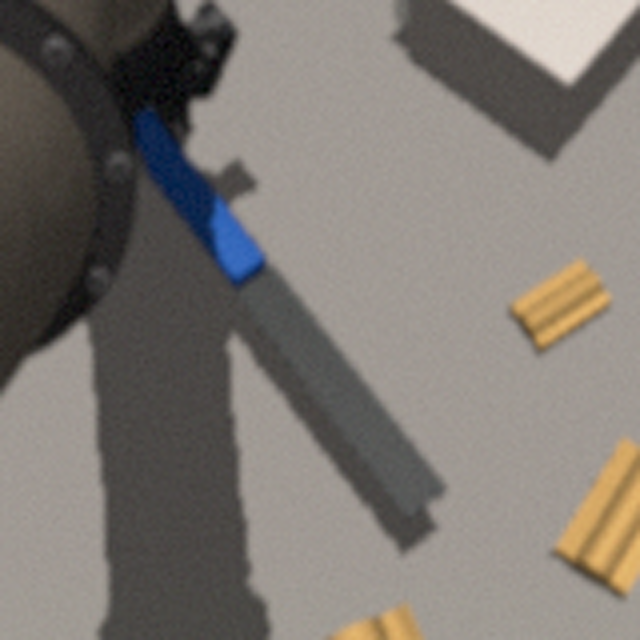

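View pics/w3.png

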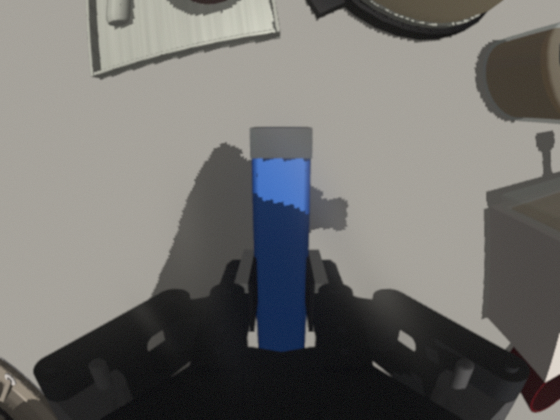

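```bash
python3 - <<'E'
from h import *
f=grab("scene"); g=grab("side")
S=lambda x,y:(x/4+230-.4,y/4+130-.4); G=lambda x,y:(x/4+180-.4,y/4+130-.4)
print(tri(f,S(172,137),g,G(427,504)))
print(tri(f,S(404,205),g,G(252,275)))
E
```

```text
(array([ 0.44955532, -0.03485657,  0.09404454]), np.float64(0.002420449505151759))
(array([0.48846557, 0.12622528, 0.1025791 ]), np.float64(0.0019065699848680208))
```

step_arm(steps=[{"x": 0, "y": 0, "z": 0.1, "rx": 0, "ry": 0, "rz": 0.1}, {"x": -0.02, "y": -0.1, "z": 0.2, "rx": 0, "ry": 0, "rz": 0.3}, {"x": -0.04, "y": -0.2, "z": 0.265, "rx": 0, "ry": 0, "rz": 0.5}, {"x": -0.062, "y": -0.3, "z": 0.265, "rx": 0, "ry": 0, "rz": 0.708}, {"x": -0.062, "y": -0.4, "z": 0.265, "rx": 0, "ry": 0, "rz": 0.708}, {"x": -0.062, "y": -0.48, "z": 0.265, "rx": 0, "ry": 0, "rz": 0.708}, {"x": -0.062, "y": -0.52, "z": 0.265, "rx": 0, "ry": 0, "rz": 0.708}, {"x": -0.062, "y": -0.52, "z": 0.265, "rx": 0, "ry": 0, "rz": 0.708}])

```text
time_s: 6.75
eef_pos: [0.5002, 0.1179, 0.1798]
eef_rot: [0.665, 0.747, -0.001, -0.0]
force: [0.3, 1.2, -4.6]
finger_gap: 0.0217
```

step_arm(steps=[{"x": 0, "y": 0, "z": 0, "rx": 0.1, "ry": 0.012, "rz": 0}, {"x": 0, "y": 0, "z": 0, "rx": 0.25, "ry": 0.03, "rz": 0}, {"x": 0, "y": 0, "z": 0, "rx": 0.4, "ry": 0.046, "rz": 0}, {"x": 0, "y": 0, "z": 0, "rx": 0.53, "ry": 0.06, "rz": 0}, {"x": 0, "y": 0, "z": 0, "rx": 0.606, "ry": 0.07, "rz": 0}, {"x": 0, "y": 0, "z": 0, "rx": 0.606, "ry": 0.07, "rz": 0}, {"x": 0, "y": 0, "z": 0, "rx": 0.606, "ry": 0.07, "rz": 0}])

```text
time_s: 7.45
eef_pos: [0.5003, 0.1198, 0.1803]
eef_rot: [0.657, 0.739, 0.101, -0.113]
force: [-0.0, 0.3, -4.2]
finger_gap: 0.0216
```

```bash
python3 - <<'E'
from h import *
s=manip.get_state(); print(s["time_s"],s["eef_pos"],s["eef_rot"],s["force"],s["moment"],s["q"])
f=grab("scene"); g=grab("side"); w=grab("wrist")
crop(f,190,130,340,250,"s4",5); crop(g,200,170,380,310,"g4",4); cv2.imwrite("pics/w4.png",w["pixels"])
E
```

```text
7.45 [0.50028612 0.11980631 0.18026728] [ 0.65657369  0.73883347  0.10095857 -0.11332898] [-0.01819371  0.27494143 -4.22197093] [-0.26861235 -0.02313226  0.0145819 ] [ 0.51337772  0.4502044  -0.85659214  1.98116942  0.04814808  0.80228715
 -0.19699518]
```

View pics/s4.png

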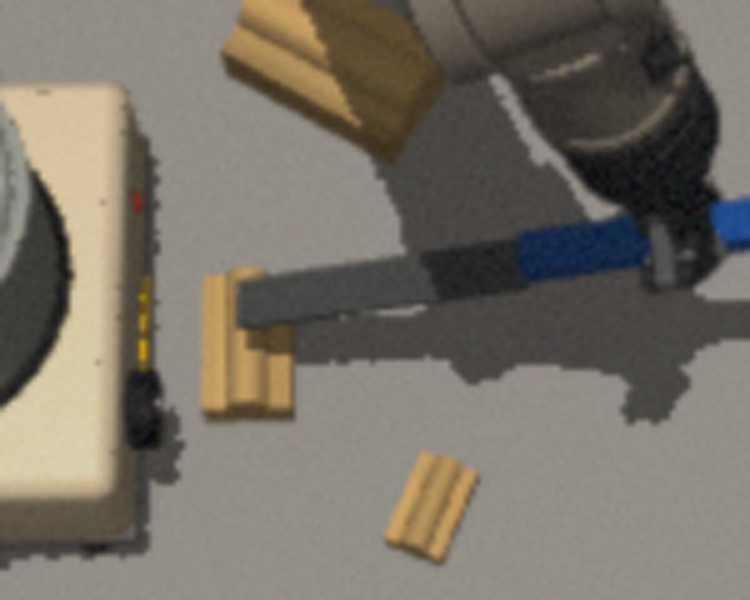

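View pics/g4.png

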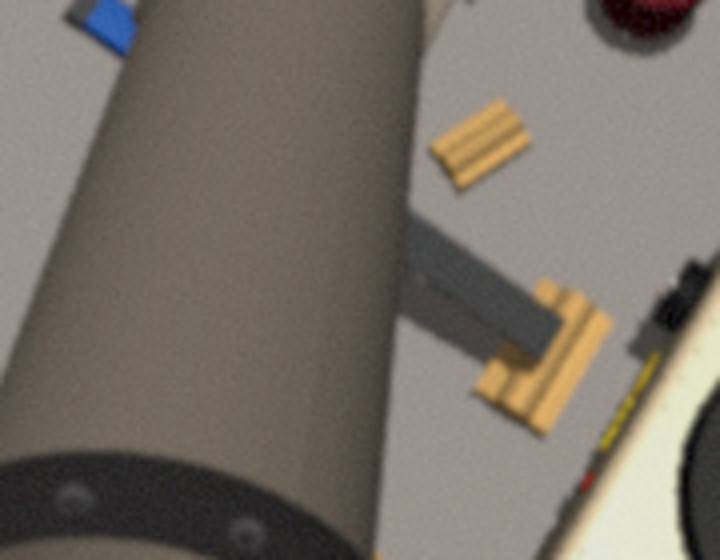

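View pics/w4.png

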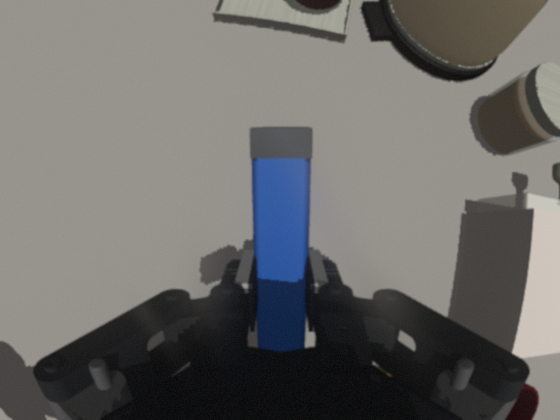

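```bash
python3 - <<'E'
from h import *
f=grab("scene"); g=grab("side")
crop(f,310,140,400,200,"s5",8); crop(g,190,140,270,200,"g5",8)
S=lambda x,y:np.array((x/5+190-.4,y/5+130-.4)); G=lambda x,y:np.array((x/4+200-.4,y/4+170-.4))
print(tri(f,S(237,282),g,G(535,357)))
print(tri(f,S(240,327),g,G(563,320)))
print("ridge", tri(f,S(246,268),g,G(513,410)))
E
```

```text
(array([ 0.51462704, -0.12334325,  0.07476516]), np.float64(0.003942290315842193))
(array([ 0.54108847, -0.12072954,  0.0747353 ]), np.float64(0.0006721916654694824))
ridge (array([ 0.48974096, -0.12843022,  0.03091698]), np.float64(0.001876864662662633))
```

View pics/s5.png

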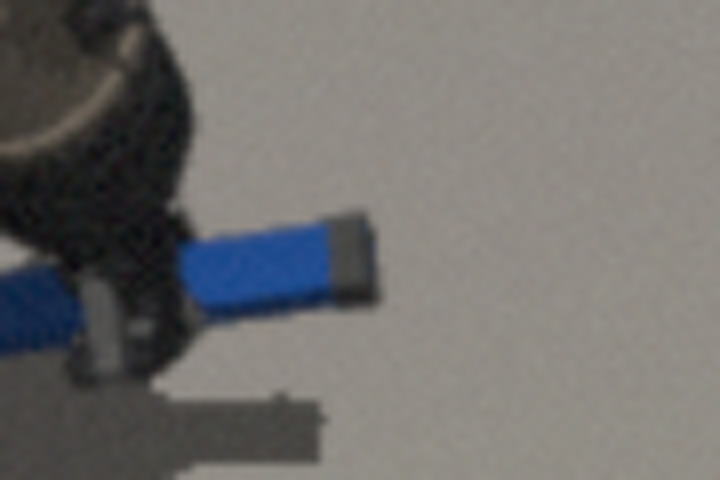

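View pics/g5.png

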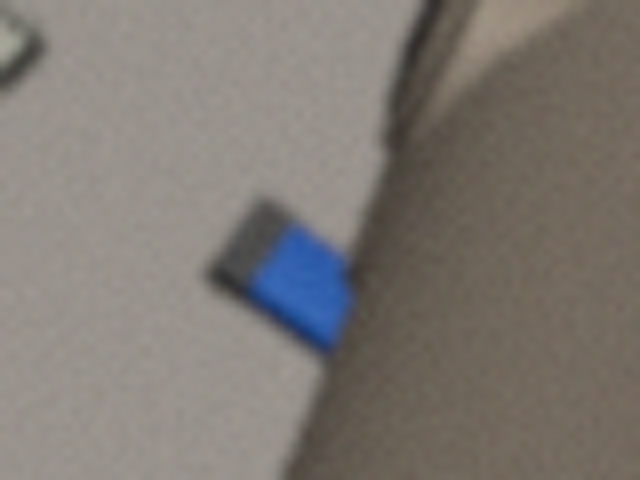

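```bash
python3 - <<'E'
from h import *
f=grab("scene"); g=grab("side")
S=lambda x,y:np.array((x/8+310-.4,y/8+140-.4)); G=lambda x,y:np.array((x/8+190-.4,y/8+140-.4))
p,e=tri(f,S(366,252),g,G(240,232)); print(p,e)
t=np.array([.5279,-.122,.0747]); d=p-t; L=np.hypot(d[0],d[1]); print(L,np.linalg.norm(d),np.arctan2(d[1],d[0]),(d[2])/L, "slope", np.arctan2(d[2],L)-np.arcsin(.015/.33))
E
```

```text
[0.49190264 0.18279215 0.18901814] 0.0024820752691147147
0.30691051833333427 0.32750985362927315 1.6883563497060223 0.3724803706318131 slope 0.31108963994343075
```

step_arm(steps=[{"x": 0.005, "y": -0.06, "z": 0, "rx": 0.03, "ry": 0.003, "rz": 0}, {"x": 0.01, "y": -0.12, "z": -0.04, "rx": 0.06, "ry": 0.007, "rz": 0}, {"x": 0.02, "y": -0.18, "z": -0.08, "rx": 0.06, "ry": 0.007, "rz": 0}, {"x": 0.027, "y": -0.23, "z": -0.13, "rx": 0.06, "ry": 0.007, "rz": 0}, {"x": 0.027, "y": -0.23, "z": -0.13, "rx": 0.06, "ry": 0.007, "rz": 0}, {"x": 0.027, "y": -0.23, "z": -0.13, "rx": 0.06, "ry": 0.007, "rz": 0}])

```text
time_s: 8.4
eef_pos: [0.5056, 0.0735, 0.1542]
eef_rot: [0.655, 0.737, 0.111, -0.125]
force: [0.2, 0.6, -4.1]
finger_gap: 0.0215
```

```bash
python3 - <<'E'
from h import *
s=manip.get_state(); print(s["time_s"],s["eef_pos"],s["eef_rot"],s["force"],s["moment"])
f=grab("scene"); g=grab("side")
crop(f,190,150,300,240,"s6",7); crop(g,280,210,380,300,"g6",7)
E
```

```text
8.4 [0.5055829  0.07347376 0.15415383] [ 0.65526408  0.73668328  0.11105114 -0.12487738] [ 0.18674857  0.60608651 -4.1023957 ] [-0.26014008 -0.04639164  0.00234121]
```

View pics/s6.png

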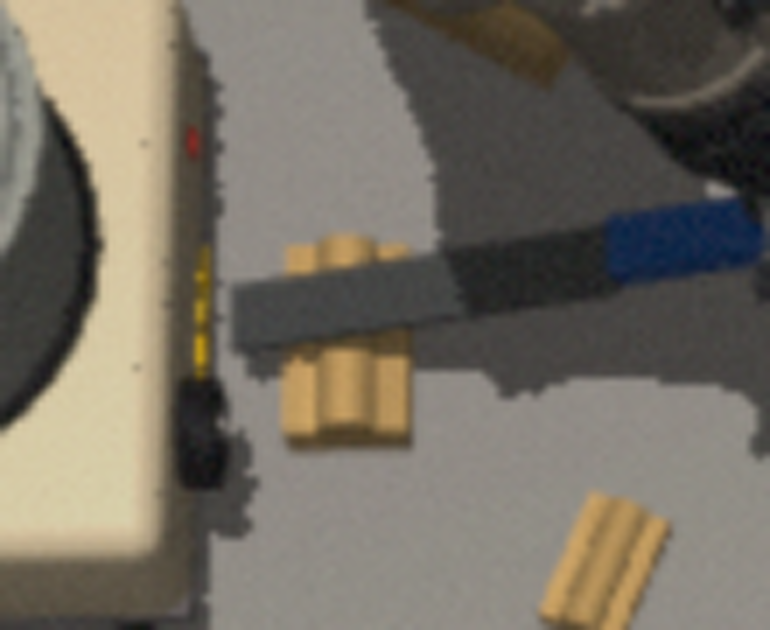

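View pics/g6.png

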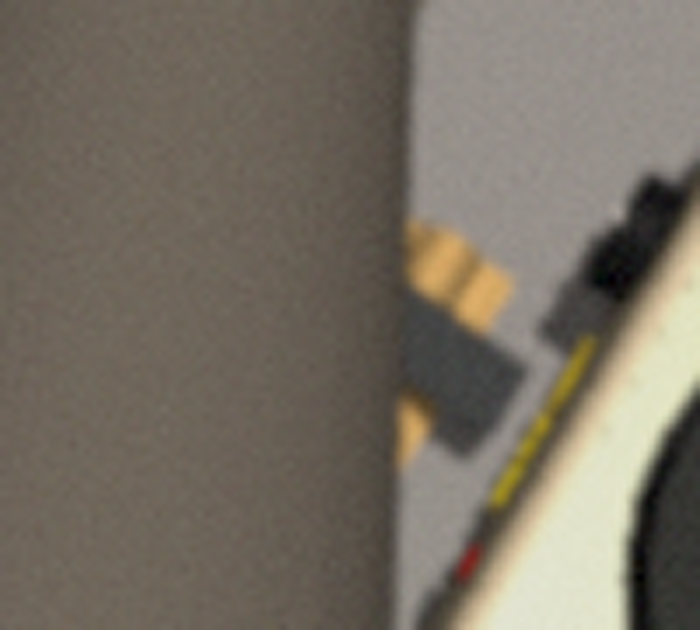

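```bash
python3 - <<'E'
from h import *
f=grab("scene"); g=grab("side")
S=lambda x,y:np.array((x/7+190-.4,y/7+150-.4)); G=lambda x,y:np.array((x/7+280-.4,y/7+210-.4))
e=np.array([.9934,.1148,0]);n=np.array([-.1148,.9934,0])
for a,b in ((S(233,283),G(468,458)),(S(240,350),G(525,375)),(S(206,248),G(497,505)),(S(200,375),G(592,338))):
    p,r=tri(f,a,g,b); print(p,r,p@e,p@n)
E
```

```text
[ 0.51287443 -0.16874978  0.02836894] 0.0024510928316268965 0.4901169879136917 -0.22651401780596445
[ 0.54479101 -0.16383501  0.03709581] 0.003846812794849433 0.522387131884892 -0.2252957079715908
[ 0.50358629 -0.18241441  0.03921684] 0.003213347764588859 0.4793214443209787 -0.23902218277146134
[ 0.56383713 -0.17388172  0.05838537] 0.002608178832477498 0.5401541858841624 -0.23746260102646363
```

step_arm(steps=[{"x": 0, "y": 0, "z": -0.015, "rx": 0, "ry": 0, "rz": 0}, {"x": 0, "y": 0, "z": -0.03, "rx": 0, "ry": 0, "rz": 0}, {"x": 0, "y": 0, "z": -0.04, "rx": 0, "ry": 0, "rz": 0}, {"x": 0, "y": 0, "z": -0.045, "rx": 0, "ry": 0, "rz": 0}, {"x": 0, "y": 0, "z": -0.045, "rx": 0, "ry": 0, "rz": 0}])

```text
time_s: 9.1
eef_pos: [0.5057, 0.0731, 0.1451]
eef_rot: [0.655, 0.737, 0.111, -0.125]
force: [0.8, -0.4, -4.2]
finger_gap: 0.0213
```

step_arm(steps=[{"x": 0, "y": 0, "z": -0.005, "rx": 0, "ry": 0, "rz": 0}, {"x": 0, "y": 0, "z": -0.01, "rx": 0, "ry": 0, "rz": 0}, {"x": 0, "y": 0, "z": -0.01, "rx": 0, "ry": 0, "rz": 0}])

```text
time_s: 9.4
eef_pos: [0.5057, 0.073, 0.1432]
eef_rot: [0.655, 0.737, 0.111, -0.125]
force: [-0.6, 0.1, -4.2]
finger_gap: 0.0214
```

step_arm(steps=[{"x": 0, "y": 0, "z": -0.005, "rx": 0, "ry": 0, "rz": 0}, {"x": 0, "y": 0, "z": -0.01, "rx": 0, "ry": 0, "rz": 0}, {"x": 0, "y": 0, "z": -0.01, "rx": 0, "ry": 0, "rz": 0}])

```text
time_s: 9.7
eef_pos: [0.5057, 0.0731, 0.1412]
eef_rot: [0.655, 0.737, 0.111, -0.125]
force: [-1.6, 0.3, -3.1]
finger_gap: 0.0219
```

step_arm(steps=[{"x": 0, "y": 0, "z": -0.005, "rx": 0, "ry": 0, "rz": 0}, {"x": 0, "y": 0, "z": -0.005, "rx": 0, "ry": 0, "rz": 0}])

```text
time_s: 9.9
eef_pos: [0.5057, 0.0731, 0.1402]
eef_rot: [0.655, 0.737, 0.111, -0.125]
force: [-0.3, -0.5, -4.4]
finger_gap: 0.0214
```

```bash
python3 - <<'E'
from h import *
for i in range(3):
    s=manip.get_state(); print(s["eef_pos"],s["force"],s["moment"]); grab("scene")
E
```

```text
[0.50568535 0.07307539 0.14017999] [-0.30224538 -0.46586098 -4.41541104] [-0.30392321 -0.03624153  0.03493277]
[0.50571074 0.07310531 0.14025352] [ 0.21082362  0.34694715 -4.34686262] [-0.32890258 -0.06986064  0.03861303]
[0.50574291 0.07310288 0.14029057] [ 0.59083424  0.03101847 -3.61535446] [-0.34662391 -0.01458529 -0.0559129 ]
```

step_arm(steps=[{"x": 0, "y": 0, "z": -0.005, "rx": 0, "ry": 0, "rz": 0}, {"x": 0, "y": 0, "z": -0.005, "rx": 0, "ry": 0, "rz": 0}])

```text
time_s: 10.25
eef_pos: [0.5057, 0.0731, 0.1392]
eef_rot: [0.655, 0.737, 0.111, -0.125]
force: [0.0, -0.2, -4.5]
finger_gap: 0.0211
```

```bash
python3 - <<'E'
from h import *
for i in range(3):
    s=manip.get_state(); print(s["eef_pos"],s["force"],s["moment"]); grab("scene")
E
```

```text
[0.50568204 0.07307887 0.13919707] [ 0.01394858 -0.18331902 -4.48202605] [-0.33391684  0.01193309  0.01852527]
[0.50571718 0.07309749 0.13926248] [-0.12826213  0.06298192 -4.60164679] [-0.28392229 -0.13568583  0.04068836]
[0.50576718 0.073089   0.13930063] [-0.03316168  0.72732869 -4.87358173] [-0.31658307 -0.02596154 -0.02868774]
```

step_arm(steps=[{"x": 0, "y": 0, "z": -0.005, "rx": 0, "ry": 0, "rz": 0}, {"x": 0, "y": 0, "z": -0.005, "rx": 0, "ry": 0, "rz": 0}])

```text
time_s: 10.6
eef_pos: [0.5057, 0.0731, 0.1382]
eef_rot: [0.655, 0.737, 0.111, -0.125]
force: [0.1, -0.1, -4.8]
finger_gap: 0.0216
```

```bash
cat > st.py <<'E'
from h import *
F=[];M=[]
for i in range(3):
    s=manip.get_state(); F.append(s["force"]); M.append(s["moment"]); vision.grab_frame("wrist")
print(s["time_s"],s["eef_pos"].round(4),"F",np.mean(F,0).round(2),"M",np.mean(M,0).round(3))
E
python3 st.py
```

```text
10.7 [0.5057 0.0731 0.1383] F [-0.48 -0.4  -4.26] M [-0.298 -0.02   0.002]
```

step_arm(steps=[{"x": 0, "y": 0, "z": -0.005, "rx": 0, "ry": 0, "rz": 0}, {"x": 0, "y": 0, "z": -0.005, "rx": 0, "ry": 0, "rz": 0}])

```text
time_s: 10.95
eef_pos: [0.5057, 0.0731, 0.1372]
eef_rot: [0.655, 0.737, 0.111, -0.124]
force: [-0.2, -0.3, -3.9]
finger_gap: 0.0214
```

```bash
python3 st.py
```

```text
11.05 [0.5057 0.0731 0.1373] F [ 0.17  0.54 -4.08] M [-0.335 -0.034  0.031]
```

step_arm(steps=[{"x": 0, "y": 0, "z": -0.005, "rx": 0, "ry": 0, "rz": 0}, {"x": 0, "y": 0, "z": -0.005, "rx": 0, "ry": 0, "rz": 0}])

```text
time_s: 11.3
eef_pos: [0.5057, 0.073, 0.1362]
eef_rot: [0.655, 0.737, 0.111, -0.124]
force: [-0.1, -0.8, -3.4]
finger_gap: 0.0214
```

```bash
python3 st.py
```

```text
11.4 [0.5058 0.0731 0.1363] F [-0.22 -0.39 -3.77] M [-0.35  -0.047  0.014]
```

step_arm(steps=[{"x": 0, "y": 0, "z": -0.005, "rx": 0, "ry": 0, "rz": 0}, {"x": 0, "y": 0, "z": -0.005, "rx": 0, "ry": 0, "rz": 0}])

```text
time_s: 11.65
eef_pos: [0.5058, 0.0731, 0.1353]
eef_rot: [0.655, 0.737, 0.111, -0.124]
force: [0.5, 0.3, -4.0]
finger_gap: 0.0213
```

```bash
python3 st.py;  python3 - <<'E'
from h import *
f=grab("scene"); g=grab("side")
crop(f,190,150,300,240,"s7",7); crop(g,280,210,380,300,"g7",7)
E
```

```text
11.75 [0.5058 0.0731 0.1353] F [ 0.29 -0.16 -3.9 ] M [-0.473 -0.091  0.009]
```

View pics/s7.png

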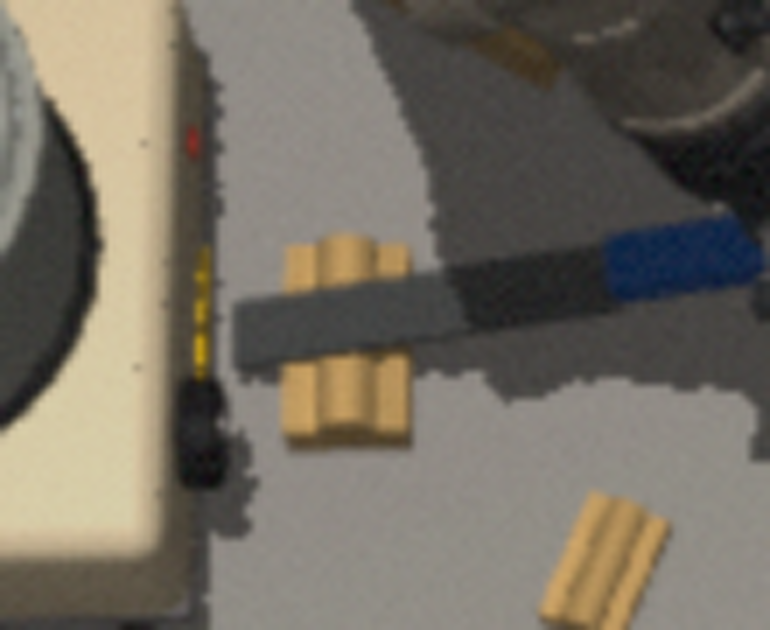

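View pics/g7.png

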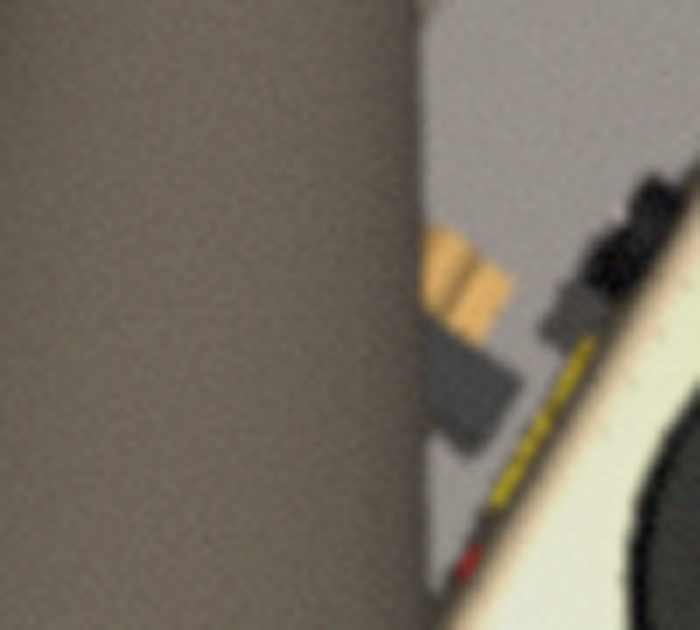

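step_arm(steps=[{"x": 0, "y": 0, "z": 0.006, "rx": 0, "ry": 0, "rz": 0}, {"x": 0.002, "y": -0.014, "z": 0.001, "rx": 0, "ry": 0, "rz": 0}, {"x": 0.003, "y": -0.028, "z": -0.004, "rx": 0, "ry": 0, "rz": 0}, {"x": 0.005, "y": -0.042, "z": -0.009, "rx": 0, "ry": 0, "rz": 0}, {"x": 0.006, "y": -0.056, "z": -0.015, "rx": 0, "ry": 0, "rz": 0}, {"x": 0.008, "y": -0.07, "z": -0.02, "rx": 0, "ry": 0, "rz": 0}, {"x": 0.01, "y": -0.084, "z": -0.025, "rx": 0, "ry": 0, "rz": 0}, {"x": 0.011, "y": -0.098, "z": -0.03, "rx": 0, "ry": 0, "rz": 0}, {"x": 0.013, "y": -0.112, "z": -0.035, "rx": 0, "ry": 0, "rz": 0}, {"x": 0.013, "y": -0.112, "z": -0.035, "rx": 0, "ry": 0, "rz": 0}])

```text
time_s: 12.9
eef_pos: [0.5084, 0.0501, 0.1281]
eef_rot: [0.656, 0.737, 0.111, -0.124]
force: [0.7, 0.6, -4.5]
finger_gap: 0.0214
```

```bash
python3 st.py;  python3 - <<'E'
from h import *
f=grab("scene"); g=grab("side")
crop(f,190,150,300,240,"s8",7); crop(g,280,210,380,300,"g8",7)
E
```

```text
13.0 [0.5084 0.0507 0.1283] F [ 0.14  0.5  -4.74] M [-0.325 -0.02  -0.013]
```

View pics/s8.png

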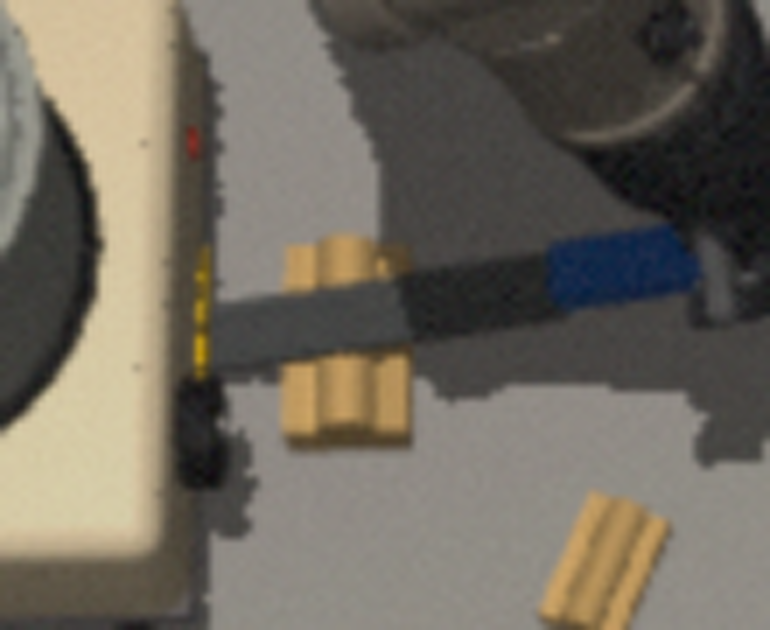

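View pics/g8.png

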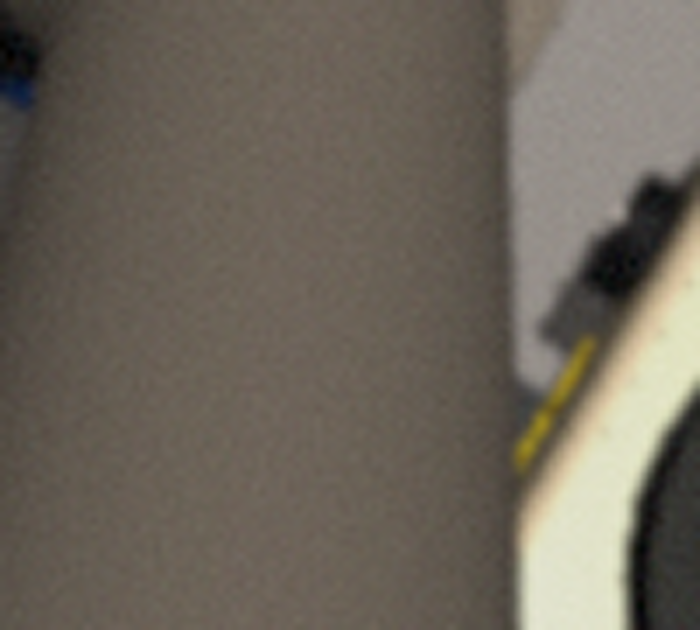

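step_arm(steps=[{"x": 0.001, "y": -0.009, "z": -0.003, "rx": 0, "ry": 0, "rz": 0}, {"x": 0.001, "y": -0.019, "z": -0.007, "rx": 0, "ry": 0, "rz": 0}, {"x": 0.001, "y": -0.019, "z": -0.007, "rx": 0, "ry": 0, "rz": 0}])

```text
time_s: 13.45
eef_pos: [0.5085, 0.0464, 0.1267]
eef_rot: [0.655, 0.737, 0.111, -0.124]
force: [-0.2, 0.3, -4.1]
finger_gap: 0.0214
```

```bash
python3 st.py
```

```text
13.55 [0.5086 0.0468 0.1269] F [-0.04  0.16 -4.07] M [-0.334 -0.033 -0.02 ]
```

step_arm(steps=[{"x": 0.001, "y": -0.009, "z": -0.003, "rx": 0, "ry": 0, "rz": 0}, {"x": 0.001, "y": -0.009, "z": -0.003, "rx": 0, "ry": 0, "rz": 0}])

```text
time_s: 13.8
eef_pos: [0.5088, 0.0448, 0.1262]
eef_rot: [0.655, 0.737, 0.111, -0.124]
force: [-0.6, -0.4, -3.8]
finger_gap: 0.0212
```

```bash
python3 st.py
```

```text
13.9 [0.5088 0.045  0.1263] F [ 0.03 -0.27 -4.15] M [-0.325 -0.049 -0.022]
```

step_arm(steps=[{"x": 0.001, "y": -0.009, "z": -0.003, "rx": 0, "ry": 0, "rz": 0}, {"x": 0.001, "y": -0.009, "z": -0.003, "rx": 0, "ry": 0, "rz": 0}])

```text
time_s: 14.15
eef_pos: [0.509, 0.043, 0.1256]
eef_rot: [0.655, 0.737, 0.111, -0.124]
force: [-0.3, -1.0, -4.2]
finger_gap: 0.0214
```

```bash
python3 st.py
```

```text
14.25 [0.509  0.0432 0.1257] F [-0.26 -0.29 -3.87] M [-0.294 -0.053 -0.01 ]
```

step_arm(steps=[{"x": 0.001, "y": -0.009, "z": -0.003, "rx": 0, "ry": 0, "rz": 0}, {"x": 0.001, "y": -0.009, "z": -0.003, "rx": 0, "ry": 0, "rz": 0}])

```text
time_s: 14.5
eef_pos: [0.5092, 0.0412, 0.125]
eef_rot: [0.655, 0.737, 0.111, -0.124]
force: [-0.3, -0.2, -5.1]
finger_gap: 0.0213
```

```bash
python3 st.py
```

```text
14.6 [0.5092 0.0414 0.1251] F [-0.62 -0.1  -4.23] M [-0.356 -0.002  0.031]
```

step_arm(steps=[{"x": 0.001, "y": -0.009, "z": -0.003, "rx": 0, "ry": 0, "rz": 0}, {"x": 0.001, "y": -0.009, "z": -0.003, "rx": 0, "ry": 0, "rz": 0}])

```text
time_s: 14.85
eef_pos: [0.5094, 0.0393, 0.1244]
eef_rot: [0.655, 0.737, 0.111, -0.124]
force: [0.6, -1.3, -3.9]
finger_gap: 0.0214
```

```bash
python3 st.py
```

```text
14.95 [0.5094 0.0396 0.1245] F [ 0.3  -0.69 -3.9 ] M [-0.328 -0.048 -0.005]
```

step_arm(steps=[{"x": 0.001, "y": -0.009, "z": -0.003, "rx": 0, "ry": 0, "rz": 0}, {"x": 0.001, "y": -0.009, "z": -0.003, "rx": 0, "ry": 0, "rz": 0}])

```text
time_s: 15.2
eef_pos: [0.5096, 0.0377, 0.1238]
eef_rot: [0.655, 0.737, 0.111, -0.124]
force: [-0.7, 0.2, -4.0]
finger_gap: 0.0214
```

```bash
python3 st.py
```

```text
15.3 [0.5095 0.0379 0.1239] F [ 0.41  0.55 -4.06] M [-0.253  0.004 -0.004]
```

step_arm(steps=[{"x": 0.001, "y": -0.005, "z": -0.002, "rx": 0, "ry": 0, "rz": 0}, {"x": 0.001, "y": -0.005, "z": -0.002, "rx": 0, "ry": 0, "rz": 0}])

```text
time_s: 15.55
eef_pos: [0.5097, 0.0372, 0.1236]
eef_rot: [0.655, 0.737, 0.111, -0.125]
force: [-1.2, 1.9, -3.3]
finger_gap: 0.0215
```

```bash
python3 st.py
```

```text
15.65 [0.5097 0.0372 0.1236] F [-0.87  1.41 -3.32] M [ 0.015  0.054 -0.024]
```

step_arm(steps=[{"x": 0.001, "y": -0.005, "z": -0.002, "rx": 0, "ry": 0, "rz": 0}, {"x": 0.001, "y": -0.005, "z": -0.002, "rx": 0, "ry": 0, "rz": 0}])

```text
time_s: 15.9
eef_pos: [0.5099, 0.0364, 0.1232]
eef_rot: [0.655, 0.737, 0.111, -0.125]
force: [-0.1, 4.3, -3.5]
finger_gap: 0.0214
```

```bash
python3 st.py
```

```text
16.0 [0.5099 0.0364 0.1232] F [-0.67  4.16 -3.18] M [ 0.461  0.177 -0.052]
```

```bash
cat > lev.py <<'E'
import numpy as np
C=np.array([-.183,.023]); r=.012
def tcp(th,a0=.0754,c=0,th0=.345):
    a=a0+r*(th0-th); u=np.array([np.cos(th),np.sin(th)]); v=np.array([-np.sin(th),np.cos(th)])
    tip=C+(r+c)*v-a*u; return tip+.2631*u+.0273*v, tip
if __name__=="__main__":
    p0,_=tcp(.345)
    for rail in (-.245,-.248,-.254):
      for th in np.arange(.345,-.09,-.03):
        p,t=tcp(th); d=p-p0
        u=np.array([np.cos(th),np.sin(th)]); v=np.array([-np.sin(th),np.cos(th)])
        top=t+.005*v
        # phi: edge contact vs tip contact
        piv=np.array([rail-.202,0])
        def clr(ph): # min clearance rail underside over blade
            R=np.array([[np.cos(ph),-np.sin(ph)],[np.sin(ph),np.cos(ph)]])
            e=piv+R@np.array([.202,.021]); q=piv+R@np.array([.157,.021])
            nn=R@np.array([0,1]); tipc=(top-e)@nn   # >0 penetrates
            ec=-(e-top)@v
            return max(tipc, ec)
        from scipy.optimize import brentq
        ph=0 if clr(0)<=0 else brentq(clr,0,.3)
        print(f"{rail} th {th:.3f} tcp n {p[0]:.4f} z {p[1]:.4f} d=({d[0]:.4f},{d[1]:.4f}) tip n {t[0]:.4f} z {t[1]:.4f} phi {ph:.3f}")
E
python3 lev.py
```

```text
-0.245 th 0.345 tcp n -0.0197 z 0.1235 d=(0.0000,0.0000) tip n -0.2580 z 0.0088 phi 0.000
-0.245 th 0.315 tcp n -0.0171 z 0.1184 d=(0.0026,-0.0051) tip n -0.2588 z 0.0109 phi 0.000
-0.245 th 0.285 tcp n -0.0146 z 0.1133 d=(0.0050,-0.0102) tip n -0.2594 z 0.0131 phi 0.007
-0.245 th 0.255 tcp n -0.0123 z 0.1081 d=(0.0073,-0.0154) tip n -0.2600 z 0.0153 phi 0.016
-0.245 th 0.225 tcp n -0.0102 z 0.1029 d=(0.0094,-0.0206) tip n -0.2606 z 0.0176 phi 0.025
-0.245 th 0.195 tcp n -0.0082 z 0.0976 d=(0.0114,-0.0259) tip n -0.2611 z 0.0198 phi 0.034
-0.245 th 0.165 tcp n -0.0064 z 0.0922 d=(0.0132,-0.0312) tip n -0.2615 z 0.0221 phi 0.043
-0.245 th 0.135 tcp n -0.0048 z 0.0869 d=(0.0149,-0.0366) tip n -0.2618 z 0.0244 phi 0.052
-0.245 th 0.105 tcp n -0.0033 z 0.0815 d=(0.0163,-0.0420) tip n -0.2621 z 0.0267 phi 0.062
-0.245 th 0.075 tcp n -0.0020 z 0.0760 d=(0.0176,-0.0475) tip n -0.2623 z 0.0291 phi 0.071
-0.245 th 0.045 tcp n -0.0009 z 0.0705 d=(0.0188,-0.0529) tip n -0.2625 z 0.0314 phi 0.083
-0.245 th 0.015 tcp n 0.0001 z 0.0651 d=(0.0198,-0.0584) tip n -0.2625 z 0.0338 phi 0.096
-0.245 th 
[... 2288 characters left out ...]
048 z 0.0869 d=(0.0149,-0.0366) tip n -0.2618 z 0.0244 phi 0.046
-0.254 th 0.105 tcp n -0.0033 z 0.0815 d=(0.0163,-0.0420) tip n -0.2621 z 0.0267 phi 0.057
-0.254 th 0.075 tcp n -0.0020 z 0.0760 d=(0.0176,-0.0475) tip n -0.2623 z 0.0291 phi 0.067
-0.254 th 0.045 tcp n -0.0009 z 0.0705 d=(0.0188,-0.0529) tip n -0.2625 z 0.0314 phi 0.079
-0.254 th 0.015 tcp n 0.0001 z 0.0651 d=(0.0198,-0.0584) tip n -0.2625 z 0.0338 phi 0.091
-0.254 th -0.015 tcp n 0.0009 z 0.0595 d=(0.0206,-0.0639) tip n -0.2625 z 0.0362 phi 0.103
-0.254 th -0.045 tcp n 0.0016 z 0.0540 d=(0.0213,-0.0694) tip n -0.2625 z 0.0386 phi 0.115
-0.254 th -0.075 tcp n 0.0021 z 0.0485 d=(0.0217,-0.0750) tip n -0.2623 z 0.0410 phi 0.127
```

step_arm(steps=[{"x": -0.001, "y": 0.007, "z": 0.001, "rx": 0, "ry": 0, "rz": 0}, {"x": -0.002, "y": 0.014, "z": 0.001, "rx": 0, "ry": 0, "rz": 0}, {"x": -0.002, "y": 0.014, "z": 0.001, "rx": 0, "ry": 0, "rz": 0}])

```text
time_s: 16.35
eef_pos: [0.5097, 0.0381, 0.1231]
eef_rot: [0.655, 0.737, 0.111, -0.124]
force: [0.1, -0.1, -3.9]
finger_gap: 0.0212
```

```bash
python3 st.py
```

```text
16.45 [0.5097 0.0381 0.1232] F [ 0.26  0.04 -4.19] M [-0.336 -0.103  0.005]
```

step_arm(steps=[{"x": -0.001, "y": 0.006, "z": -0.013, "rx": -0.03, "ry": -0.003, "rz": 0}, {"x": -0.0015, "y": 0.013, "z": -0.0255, "rx": -0.06, "ry": -0.007, "rz": 0}, {"x": -0.0015, "y": 0.013, "z": -0.0255, "rx": -0.06, "ry": -0.007, "rz": 0}])

```text
time_s: 16.8
eef_pos: [0.5089, 0.042, 0.1181]
eef_rot: [0.656, 0.739, 0.101, -0.113]
force: [-1.4, -0.0, -4.3]
finger_gap: 0.0211
```

```bash
python3 st.py
```

```text
16.9 [0.5091 0.0417 0.1182] F [-0.6  -0.05 -4.  ] M [-0.282 -0.037 -0.013]
```

step_arm(steps=[{"x": -0.001, "y": 0.006, "z": -0.013, "rx": -0.03, "ry": -0.003, "rz": 0}, {"x": -0.0015, "y": 0.012, "z": -0.0255, "rx": -0.06, "ry": -0.007, "rz": 0}, {"x": -0.0015, "y": 0.012, "z": -0.0255, "rx": -0.06, "ry": -0.007, "rz": 0}])

```text
time_s: 17.25
eef_pos: [0.5093, 0.0433, 0.1131]
eef_rot: [0.658, 0.74, 0.091, -0.101]
force: [1.6, -3.8, -0.6]
finger_gap: 0.0216
```

```bash
python3 st.py
```

```text
17.35 [0.5093 0.0433 0.1132] F [ 0.49 -3.27 -0.62] M [-0.71  -0.032 -0.06 ]
```

step_arm(steps=[{"x": -0.001, "y": 0.006, "z": -0.013, "rx": -0.03, "ry": -0.003, "rz": 0}, {"x": -0.0015, "y": 0.011, "z": -0.026, "rx": -0.06, "ry": -0.007, "rz": 0}, {"x": -0.0015, "y": 0.011, "z": -0.026, "rx": -0.06, "ry": -0.007, "rz": 0}])

```text
time_s: 17.7
eef_pos: [0.5089, 0.0458, 0.1079]
eef_rot: [0.66, 0.742, 0.081, -0.09]
force: [0.7, -4.1, 1.6]
finger_gap: 0.021
```

```bash
python3 st.py
```

```text
17.8 [0.509  0.0457 0.1079] F [ 0.62 -4.83  2.12] M [-0.794 -0.02  -0.075]
```

step_arm(steps=[{"x": -0.001, "y": 0.005, "z": -0.013, "rx": -0.03, "ry": -0.003, "rz": 0}, {"x": -0.001, "y": 0.01, "z": -0.026, "rx": -0.06, "ry": -0.007, "rz": 0}, {"x": -0.002, "y": 0.015, "z": -0.039, "rx": -0.09, "ry": -0.01, "rz": 0}, {"x": -0.0025, "y": 0.02, "z": -0.0525, "rx": -0.119, "ry": -0.014, "rz": 0}, {"x": -0.0025, "y": 0.02, "z": -0.0525, "rx": -0.119, "ry": -0.014, "rz": 0}])

```text
time_s: 18.35
eef_pos: [0.5082, 0.05, 0.0971]
eef_rot: [0.661, 0.744, 0.061, -0.068]
force: [2.1, -5.7, 2.9]
finger_gap: 0.0213
```

```bash
python3 st.py; python3 - <<'E'
from h import *
f=grab("scene"); g=grab("side")
crop(f,110,120,300,250,"s9",4); crop(g,290,190,490,380,"g9",4)
E
```

```text
18.45 [0.5083 0.0499 0.0972] F [ 1.68 -4.7   3.12] M [-0.838 -0.273 -0.054]
```

View pics/s9.png

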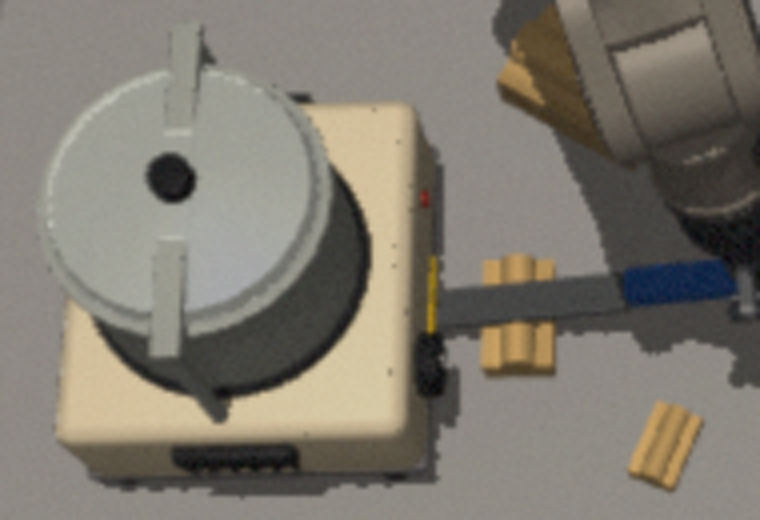

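View pics/g9.png

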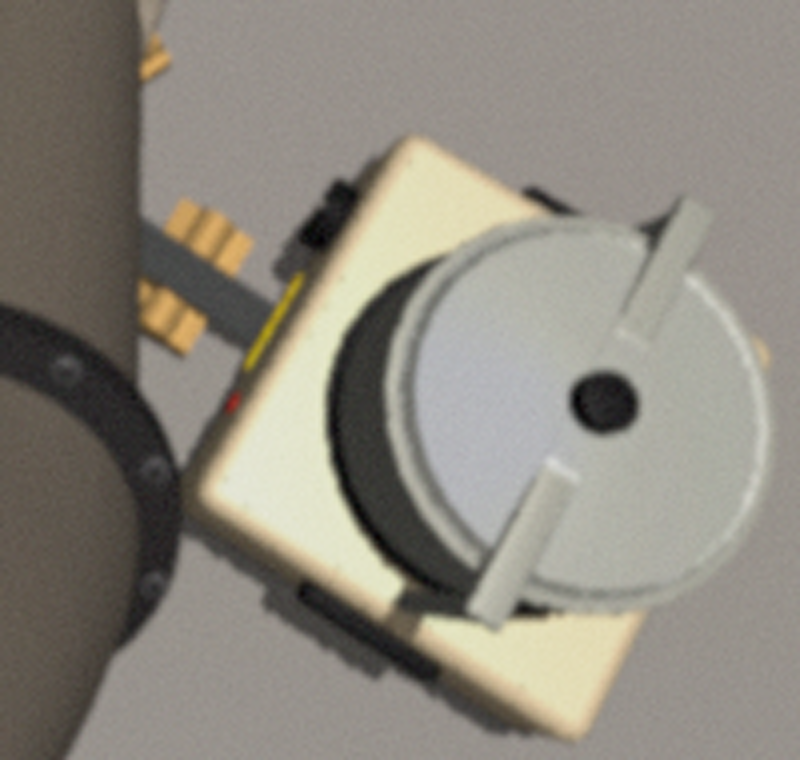

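step_arm(steps=[{"x": -0.0005, "y": 0.005, "z": -0.0135, "rx": -0.03, "ry": -0.003, "rz": 0}, {"x": -0.001, "y": 0.009, "z": -0.027, "rx": -0.06, "ry": -0.007, "rz": 0}, {"x": -0.0015, "y": 0.013, "z": -0.04, "rx": -0.09, "ry": -0.01, "rz": 0}, {"x": -0.002, "y": 0.017, "z": -0.0535, "rx": -0.119, "ry": -0.014, "rz": 0}, {"x": -0.0025, "y": 0.021, "z": -0.067, "rx": -0.149, "ry": -0.017, "rz": 0}, {"x": -0.003, "y": 0.025, "z": -0.0805, "rx": -0.179, "ry": -0.021, "rz": 0}, {"x": -0.003, "y": 0.028, "z": -0.094, "rx": -0.209, "ry": -0.024, "rz": 0}, {"x": -0.0035, "y": 0.031, "z": -0.108, "rx": -0.238, "ry": -0.028, "rz": 0}, {"x": -0.0035, "y": 0.031, "z": -0.108, "rx": -0.238, "ry": -0.028, "rz": 0}])

```text
time_s: 19.5
eef_pos: [0.5074, 0.0561, 0.0756]
eef_rot: [0.664, 0.747, 0.021, -0.023]
force: [1.5, -6.0, 5.5]
finger_gap: 0.0215
```

```bash
python3 st.py; python3 - <<'E'
from h import *
f=grab("scene"); g=grab("side")
crop(f,110,120,300,250,"s10",4); crop(g,290,190,490,380,"g10",4)
E
```

```text
19.6 [0.5075 0.0561 0.0757] F [ 1.08 -5.77  4.88] M [-0.922 -0.271 -0.035]
```

View pics/s10.png

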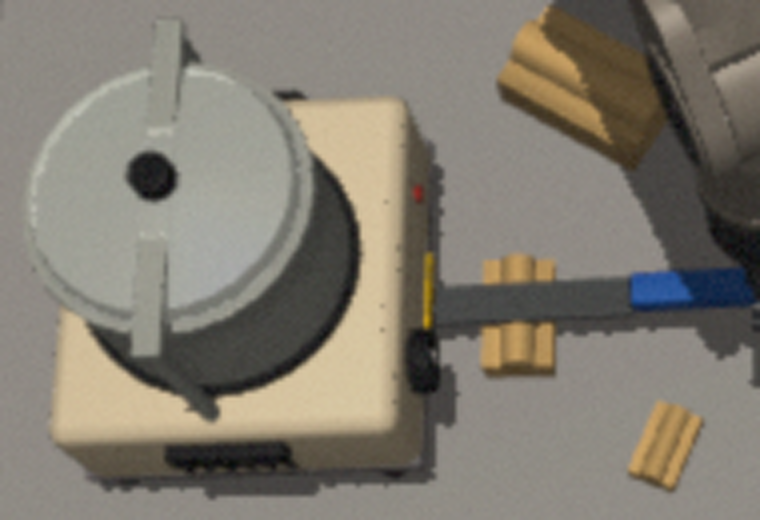

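View pics/g10.png

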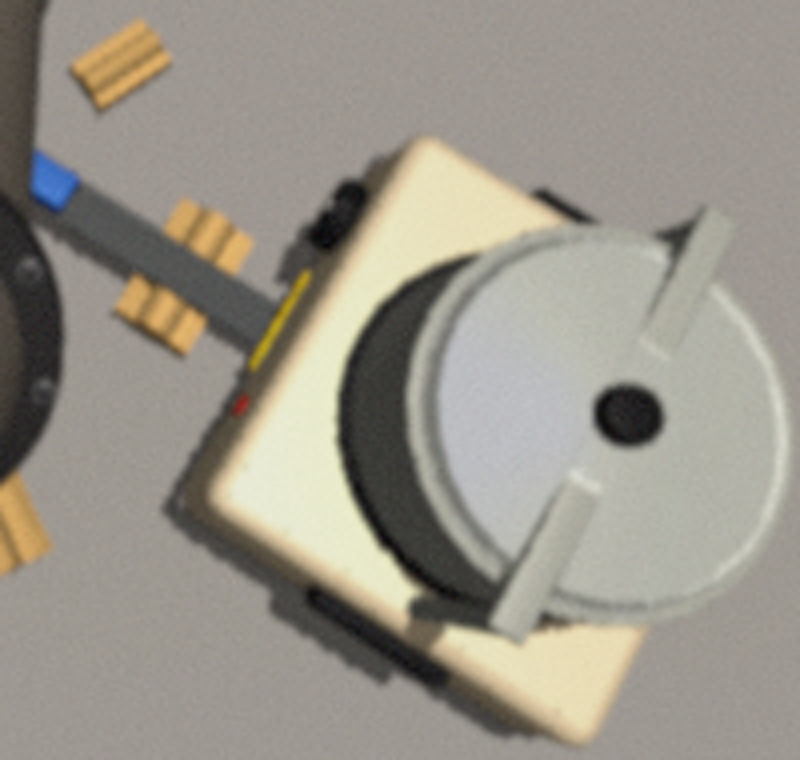

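```bash
cat > tilt.py <<'E'
from h import *
from scipy.optimize import brentq
def blob(F,c,r=12):
    p=cv2.cvtColor(F["pixels"],cv2.COLOR_BGR2GRAY); x,y=map(int,c); m=(p[y-r:y+r,x-r:x+r]<70).astype(np.uint8)
    n,l,st,ce=cv2.connectedComponentsWithStats(m); 
    i=l[r,r]; return ce[i]+[x-r,y-r],st[i,4]
def knob(cs,cg):
    f=grab("scene"); g=grab("side"); a=blob(f,cs); b=blob(g,cg); return tri(f,a[0],g,b[0]),a,b,f,g
n=np.array([-.1148,.9934,0])
def phi(p,p0=np.array([.5489,-.2992,.2594])):
    # rear pivot at n=-.450,z=0 ; p0 vector rotates
    a=np.arctan2(p0[2],p0@n+.450); b=np.arctan2(p[2],p@n+.450); return b-a, (p-p0)@n, p[2]-p0[2]
if __name__=="__main__":
    import sys
    c=list(map(float,sys.argv[1:5])); r=knob(c[:2],c[2:]); print(r[0],r[1],r[2],phi(r[0][0]))
E
python3 tilt.py 147.6 163.6 447 293.5
```

```text
(array([ 0.55051083, -0.31722764,  0.26519402]), np.float64(0.0009724465688833974)) (array([147.61111111, 163.61111111]), np.int32(108)) (array([446.54010695, 293.48663102]), np.int32(187)) (np.float64(0.06919613858392526), np.float64(-0.018093584233638625), np.float64(0.005794016426957982))
```

step_arm(steps=[{"x": -0.0003, "y": 0.003, "z": -0.0137, "rx": -0.03, "ry": -0.003, "rz": 0}, {"x": -0.0006, "y": 0.006, "z": -0.0275, "rx": -0.06, "ry": -0.007, "rz": 0}, {"x": -0.001, "y": 0.009, "z": -0.041, "rx": -0.09, "ry": -0.01, "rz": 0}, {"x": -0.001, "y": 0.011, "z": -0.0545, "rx": -0.119, "ry": -0.014, "rz": 0}, {"x": -0.0015, "y": 0.013, "z": -0.068, "rx": -0.149, "ry": -0.017, "rz": 0}, {"x": -0.0015, "y": 0.015, "z": -0.082, "rx": -0.179, "ry": -0.021, "rz": 0}, {"x": -0.002, "y": 0.016, "z": -0.096, "rx": -0.209, "ry": -0.024, "rz": 0}, {"x": -0.002, "y": 0.016, "z": -0.096, "rx": -0.209, "ry": -0.024, "rz": 0}, {"x": -0.002, "y": 0.016, "z": -0.096, "rx": -0.209, "ry": -0.024, "rz": 0}])

```text
time_s: 20.75
eef_pos: [0.507, 0.0594, 0.0567]
eef_rot: [0.664, 0.747, -0.014, 0.016]
force: [1.3, -4.6, 6.8]
finger_gap: 0.0213
```

```bash
python3 st.py; python3 tilt.py 143.5 163 453 295.5;  python3 - <<'E'
from h import *
f=grab("scene"); g=grab("side")
crop(f,110,120,300,250,"s11",4); crop(g,290,190,490,380,"g11",4)
E
```

```text
20.85 [0.507  0.0594 0.0568] F [ 1.06 -4.29  6.59] M [-0.759 -0.226  0.015]
(array([ 0.5518911 , -0.3289562 ,  0.26781723]), np.float64(0.0011714964211312258)) (array([142.3853211 , 163.28440367]), np.int32(109)) (array([453.27513228, 297.04232804]), np.int32(189)) (np.float64(0.11324789005671931), np.float64(-0.02990318328271115), np.float64(0.008417232691495635))
```

View pics/s11.png

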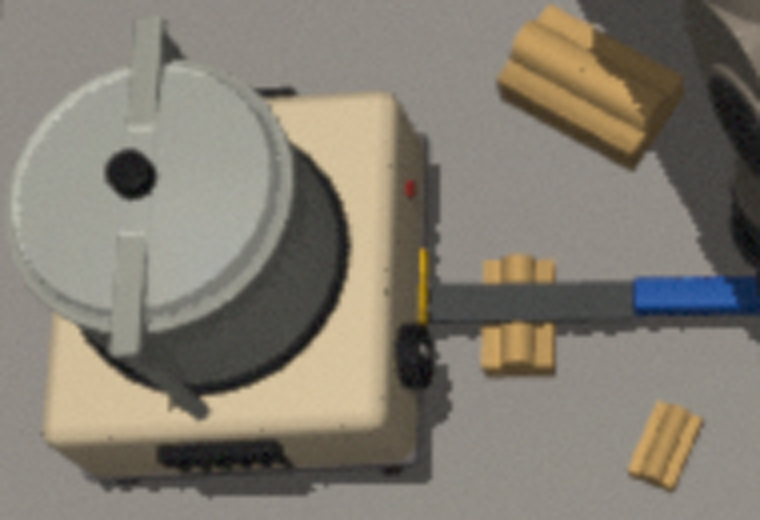

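View pics/g11.png

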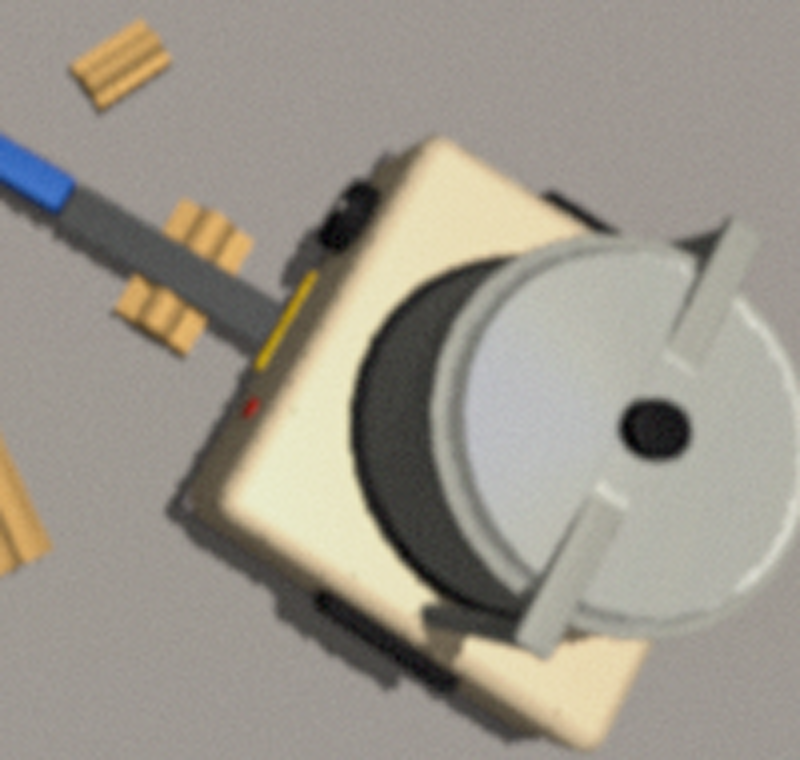

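step_arm(steps=[{"x": 0, "y": 0.001, "z": -0.01, "rx": -0.02, "ry": -0.002, "rz": 0}, {"x": 0, "y": 0.002, "z": -0.02, "rx": -0.04, "ry": -0.005, "rz": 0}, {"x": 0, "y": 0.003, "z": -0.028, "rx": -0.06, "ry": -0.007, "rz": 0}, {"x": 0, "y": 0.003, "z": -0.028, "rx": -0.06, "ry": -0.007, "rz": 0}, {"x": 0, "y": 0.003, "z": -0.028, "rx": -0.06, "ry": -0.007, "rz": 0}, {"x": 0, "y": 0.003, "z": -0.028, "rx": -0.06, "ry": -0.007, "rz": 0}, {"x": 0, "y": 0.003, "z": -0.028, "rx": -0.06, "ry": -0.007, "rz": 0}])

```text
time_s: 21.8
eef_pos: [0.5071, 0.0599, 0.0513]
eef_rot: [0.664, 0.747, -0.024, 0.027]
force: [1.4, -3.9, 8.7]
finger_gap: 0.0215
```

```bash
python3 st.py; python3 tilt.py 141 163 455 298;  python3 - <<'E'
from h import *
f=grab("scene"); g=grab("side"); w=grab("wrist")
crop(f,190,130,310,220,"s12",6); cv2.imwrite("pics/w12.png",w["pixels"]);crop(g,310,210,430,310,"g12",6)
E
```

```text
21.9 [0.5071 0.0599 0.0513] F [ 0.66 -4.8   7.79] M [-0.778 -0.173 -0.013]
(array([ 0.5521626 , -0.33213681,  0.26915632]), np.float64(0.0011560376200062392)) (array([140.88679245, 163.04716981]), np.int32(106)) (array([455.20512821, 298.02051282]), np.int32(195)) (np.float64(0.1256312503474517), np.float64(-0.03309397033239291), np.float64(0.009756318587156643))
```

View pics/s12.png

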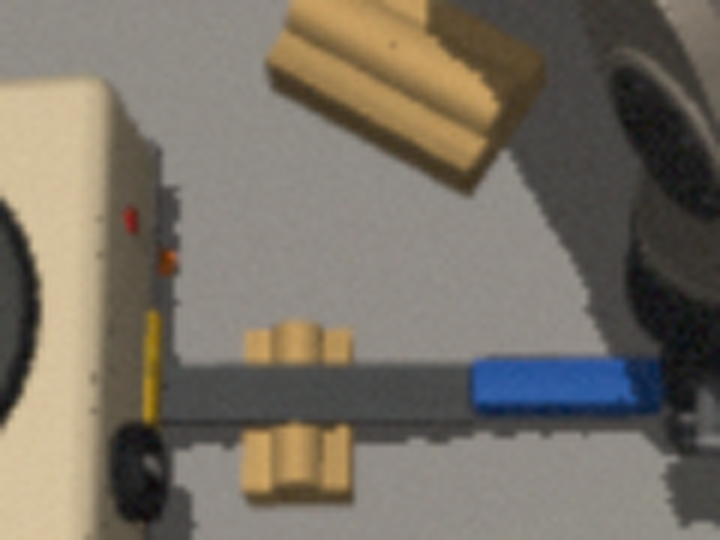

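View pics/g12.png

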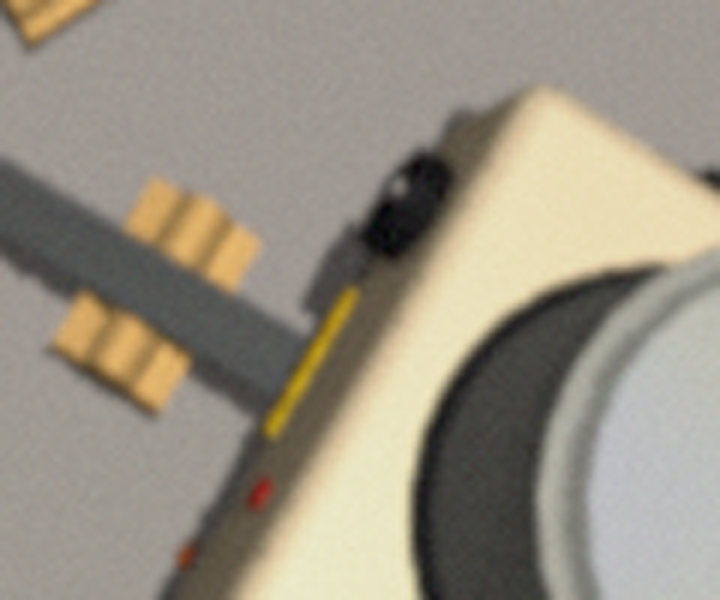

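View pics/w12.png

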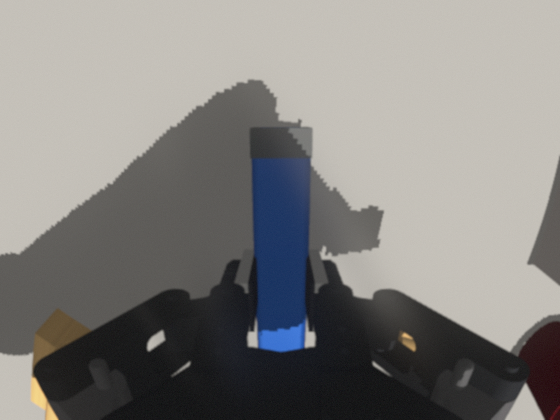

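```bash
python3 - <<'E'
from h import *
f=grab("scene"); g=grab("side")
for F in(f,g):
    p=F["pixels"].astype(int); b,gr,r=p[...,0],p[...,1],p[...,2]; m=((r>110)&(r>2*gr)&(b<gr)).astype(np.uint8)
    n,l,st,c=cv2.connectedComponentsWithStats(m); print([(st[i,4],c[i].round(1)) for i in range(1,n)])
p,e=tri(f,(217.7,173.4),g,(340.9,302.1)); print(p,e,p[:2]@[.9934,.1148],p[:2]@[-.1148,.9934])
E
```

```text
[(np.int32(3), array([211., 166.]))]
[(np.int32(9), array([353.1, 291.6]))]
[ 0.45680421 -0.19519455  0.00980418] 0.000918139665854072 0.43138096790496955 -0.24634739164348501
```

step_arm(steps=[{"x": 0, "y": -0.001, "z": 0.005, "rx": 0.01, "ry": 0.001, "rz": 0}, {"x": 0, "y": -0.001, "z": 0.009, "rx": 0.02, "ry": 0.002, "rz": 0}, {"x": 0, "y": -0.002, "z": 0.014, "rx": 0.03, "ry": 0.0035, "rz": 0}, {"x": 0, "y": -0.002, "z": 0.018, "rx": 0.04, "ry": 0.0046, "rz": 0}, {"x": 0, "y": -0.003, "z": 0.023, "rx": 0.05, "ry": 0.006, "rz": 0}, {"x": 0, "y": -0.003, "z": 0.027, "rx": 0.06, "ry": 0.007, "rz": 0}, {"x": 0, "y": -0.004, "z": 0.032, "rx": 0.07, "ry": 0.008, "rz": 0}, {"x": 0, "y": -0.004, "z": 0.037, "rx": 0.08, "ry": 0.009, "rz": 0}, {"x": 0.0005, "y": -0.005, "z": 0.041, "rx": 0.09, "ry": 0.01, "rz": 0}, {"x": 0.0005, "y": -0.006, "z": 0.046, "rx": 0.1, "ry": 0.012, "rz": 0}, {"x": 0.0005, "y": -0.006, "z": 0.051, "rx": 0.11, "ry": 0.013, "rz": 0}, {"x": 0.0007, "y": -0.007, "z": 0.055, "rx": 0.12, "ry": 0.014, "rz": 0}, {"x": 0.0007, "y": -0.007, "z": 0.055, "rx": 0.12, "ry": 0.014, "rz": 0}])

```text
time_s: 23.6
eef_pos: [0.5065, 0.0588, 0.0616]
eef_rot: [0.664, 0.747, -0.003, 0.003]
force: [0.1, 1.4, -2.5]
finger_gap: 0.0217
```

```bash
python3 st.py; python3 tilt.py 143 163 453 297
```

```text
23.7 [0.5066 0.0588 0.0616] F [ 0.3   1.69 -2.71] M [ 0.389 -0.03   0.059]
(array([ 0.55160337, -0.32667347,  0.26733035]), np.float64(0.00111923937374319)) (array([143.4       , 163.33636364]), np.int32(110)) (array([451.95336788, 296.35233161]), np.int32(193)) (np.float64(0.10468011388898946), np.float64(-0.027602488963508764), np.float64(0.007930348794841002))
```

step_arm(steps=[{"x": 0, "y": -0.002, "z": 0.01, "rx": 0.02, "ry": 0.002, "rz": 0}, {"x": 0.0005, "y": -0.004, "z": 0.02, "rx": 0.04, "ry": 0.005, "rz": 0}, {"x": 0.0007, "y": -0.006, "z": 0.03, "rx": 0.07, "ry": 0.008, "rz": 0}, {"x": 0.001, "y": -0.008, "z": 0.044, "rx": 0.1, "ry": 0.012, "rz": 0}, {"x": 0.001, "y": -0.008, "z": 0.044, "rx": 0.1, "ry": 0.012, "rz": 0}])

```text
time_s: 24.35
eef_pos: [0.5077, 0.0564, 0.0712]
eef_rot: [0.665, 0.747, 0.014, -0.015]
force: [0.3, 2.8, -2.4]
finger_gap: 0.0213
```

```bash
python3 st.py; python3 tilt.py 143 163 453 297
```

```text
24.45 [0.5075 0.0566 0.0709] F [ 0.12  1.39 -2.34] M [ 0.368  0.045 -0.044]
(array([ 0.55164238, -0.32678765,  0.26742528]), np.float64(0.00139851987380634)) (array([143.4       , 163.33636364]), np.int32(110)) (array([452.11979167, 296.41145833]), np.int32(192)) (np.float64(0.10517675713620478), np.float64(-0.027720394662616242), np.float64(0.008025282410071666))
```

step_arm(steps=[{"x": -0.002, "y": 0.02, "z": 0.001, "rx": 0, "ry": 0, "rz": 0}, {"x": -0.006, "y": 0.05, "z": 0.003, "rx": 0, "ry": 0, "rz": 0}, {"x": -0.01, "y": 0.09, "z": 0.006, "rx": 0, "ry": 0, "rz": 0}, {"x": -0.016, "y": 0.14, "z": 0.01, "rx": 0, "ry": 0, "rz": 0}, {"x": -0.022, "y": 0.19, "z": 0.015, "rx": 0, "ry": 0, "rz": 0}, {"x": -0.028, "y": 0.24, "z": 0.02, "rx": 0, "ry": 0, "rz": 0}, {"x": -0.034, "y": 0.298, "z": 0.025, "rx": 0, "ry": 0, "rz": 0}, {"x": -0.034, "y": 0.298, "z": 0.025, "rx": 0, "ry": 0, "rz": 0}])

```text
time_s: 25.4
eef_pos: [0.5004, 0.1194, 0.0762]
eef_rot: [0.663, 0.748, 0.014, -0.015]
force: [-0.2, 0.6, -4.2]
finger_gap: 0.0214
```

```bash
python3 st.py; python3 tilt.py 143 163 453 297;  python3 - <<'E'
from h import *
f=grab("scene"); g=grab("side")
cv2.imwrite("pics/s13.png",f["pixels"]);crop(g,250,170,430,320,"g13",4)
E
```

```text
25.5 [0.5005 0.1169 0.0758] F [-0.08  0.11 -3.64] M [0.248 0.044 0.015]
(array([ 0.55162084, -0.32670748,  0.26737274]), np.float64(0.0012115646010906899)) (array([143.4       , 163.33636364]), np.int32(110)) (array([452.01036269, 296.36787565]), np.int32(193)) (np.float64(0.10484209904231401), np.float64(-0.027638283584302568), np.float64(0.007972735557901234))
```

View pics/s13.png

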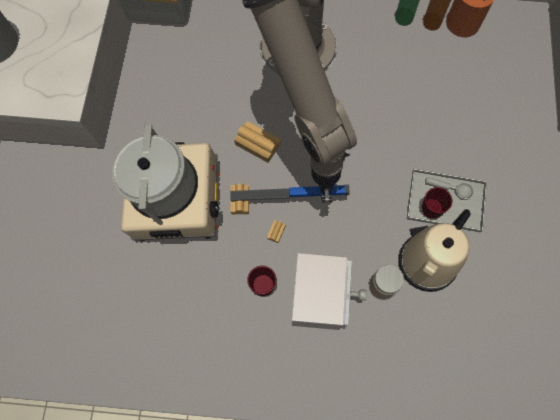

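View pics/g13.png

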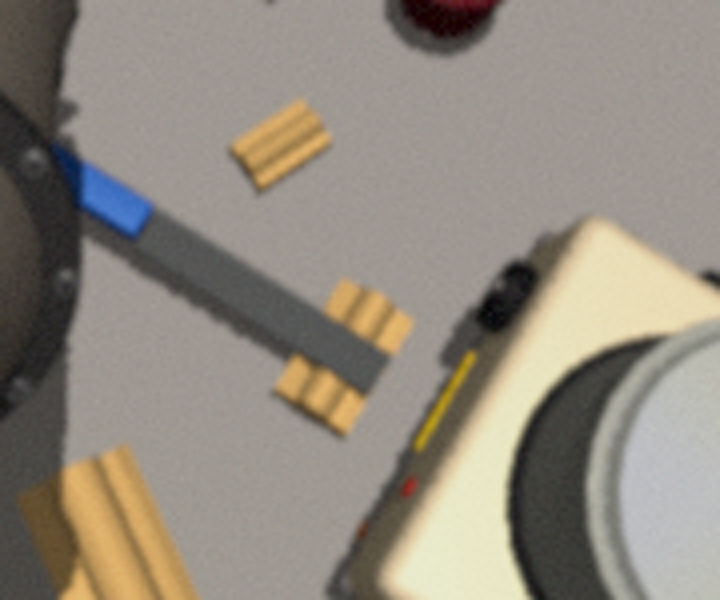

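step_arm(steps=[{"x": 0, "y": 0.05, "z": 0.1, "rx": -0.03, "ry": -0.003, "rz": 0}, {"x": 0, "y": 0.12, "z": 0.2, "rx": -0.06, "ry": -0.007, "rz": 0}, {"x": 0.02, "y": 0.25, "z": 0.3, "rx": -0.106, "ry": -0.012, "rz": 0}, {"x": 0.05, "y": 0.4, "z": 0.3, "rx": -0.106, "ry": -0.012, "rz": 0}, {"x": 0.07, "y": 0.55, "z": 0.3, "rx": -0.106, "ry": -0.012, "rz": 0}, {"x": 0.0725, "y": 0.64, "z": 0.3, "rx": -0.106, "ry": -0.012, "rz": 0}, {"x": 0.0725, "y": 0.64, "z": 0.3, "rx": -0.106, "ry": -0.012, "rz": 0}])

```text
time_s: 26.45
eef_pos: [0.5146, 0.2482, 0.1361]
eef_rot: [0.663, 0.748, -0.003, 0.004]
force: [-0.1, 0.7, -3.7]
finger_gap: 0.0215
```

step_arm(steps=[{"x": 0, "y": 0, "z": 0, "rx": 0, "ry": 0, "rz": -0.2}, {"x": 0, "y": 0, "z": -0.05, "rx": 0, "ry": 0, "rz": -0.4}, {"x": 0, "y": 0, "z": -0.1, "rx": 0, "ry": 0, "rz": -0.6}, {"x": 0, "y": 0, "z": -0.15, "rx": 0, "ry": 0, "rz": -0.7}, {"x": 0, "y": 0, "z": -0.2, "rx": 0, "ry": 0, "rz": -0.7}, {"x": 0, "y": 0, "z": -0.25, "rx": 0, "ry": 0, "rz": -0.7}, {"x": 0, "y": 0, "z": -0.3, "rx": 0, "ry": 0, "rz": -0.7}, {"x": 0, "y": 0, "z": -0.35, "rx": 0, "ry": 0, "rz": -0.7}, {"x": 0, "y": 0, "z": -0.4, "rx": 0, "ry": 0, "rz": -0.7}, {"x": 0, "y": 0, "z": -0.4, "rx": 0, "ry": 0, "rz": -0.7}])

```text
time_s: 27.45
eef_pos: [0.5142, 0.2439, 0.0542]
eef_rot: [0.784, 0.62, -0.006, 0.004]
force: [-0.5, 0.3, -3.0]
finger_gap: 0.0214
```

```bash
python3 st.py; python3 - <<'E'
from h import *
print(manip.get_state()["eef_rot"])
f=grab("scene"); g=grab("side")
crop(f,250,130,410,250,"s14",5);crop(g,180,110,320,260,"g14",4)
E
```

```text
27.55 [0.515  0.2446 0.0556] F [-0.24  0.25 -4.  ] M [ 0.333 -0.054 -0.029]
[ 0.78440669  0.62021432 -0.00491077  0.00402856]
```

View pics/s14.png

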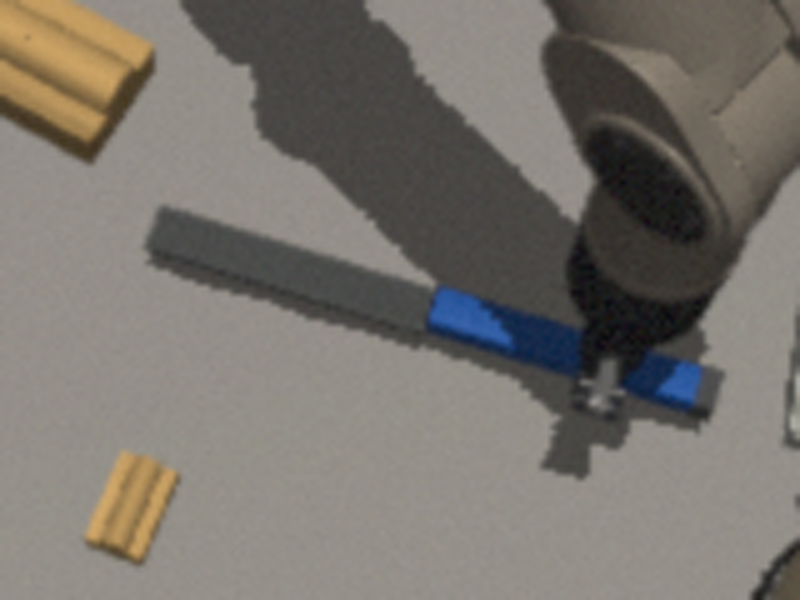

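View pics/g14.png

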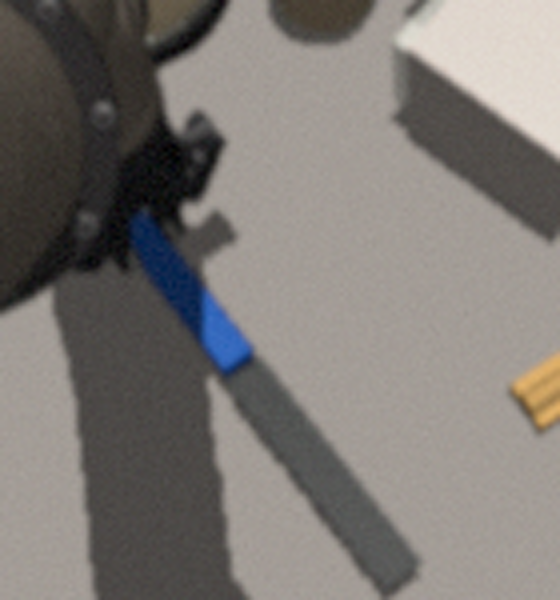

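step_arm(steps=[{"x": 0, "y": 0, "z": -0.03, "rx": 0, "ry": 0, "rz": 0}, {"x": 0, "y": 0, "z": -0.06, "rx": 0, "ry": 0, "rz": 0}, {"x": 0, "y": 0, "z": -0.085, "rx": 0, "ry": 0, "rz": 0}, {"x": 0, "y": 0, "z": -0.1, "rx": 0, "ry": 0, "rz": 0}, {"x": 0, "y": 0, "z": -0.1, "rx": 0, "ry": 0, "rz": 0}])

```text
time_s: 28.2
eef_pos: [0.5147, 0.2443, 0.0351]
eef_rot: [0.784, 0.62, -0.006, 0.004]
force: [-0.6, 0.4, -4.5]
finger_gap: 0.021
```

```bash
python3 st.py
```

```text
28.3 [0.5151 0.2445 0.0357] F [-0.07  0.24 -4.35] M [ 0.365 -0.065  0.002]
```

step_arm(steps=[{"x": 0, "y": 0, "z": -0.01, "rx": 0, "ry": 0, "rz": 0}, {"x": 0, "y": 0, "z": -0.015, "rx": 0, "ry": 0, "rz": 0}, {"x": 0, "y": 0, "z": -0.015, "rx": 0, "ry": 0, "rz": 0}])

```text
time_s: 28.65
eef_pos: [0.515, 0.2444, 0.0327]
eef_rot: [0.784, 0.62, -0.005, 0.004]
force: [0.9, -0.9, -4.3]
finger_gap: 0.0215
```

```bash
python3 st.py
```

```text
28.75 [0.5151 0.2445 0.0328] F [ 0.06 -0.36 -4.4 ] M [ 0.366 -0.088  0.005]
```

step_arm(steps=[{"x": 0, "y": 0, "z": -0.005, "rx": 0, "ry": 0, "rz": 0}, {"x": 0, "y": 0, "z": -0.01, "rx": 0, "ry": 0, "rz": 0}, {"x": 0, "y": 0, "z": -0.01, "rx": 0, "ry": 0, "rz": 0}])

```text
time_s: 29.1
eef_pos: [0.515, 0.2444, 0.0306]
eef_rot: [0.784, 0.62, -0.005, 0.004]
force: [-0.1, -0.3, -4.3]
finger_gap: 0.0212
```

```bash
python3 st.py
```

```text
29.2 [0.5151 0.2445 0.0308] F [-0.15  0.3  -4.47] M [ 0.388 -0.043  0.018]
```

step_arm(steps=[{"x": 0, "y": 0, "z": -0.005, "rx": 0, "ry": 0, "rz": 0}, {"x": 0, "y": 0, "z": -0.01, "rx": 0, "ry": 0, "rz": 0}, {"x": 0, "y": 0, "z": -0.01, "rx": 0, "ry": 0, "rz": 0}])

```text
time_s: 29.55
eef_pos: [0.515, 0.2444, 0.0286]
eef_rot: [0.784, 0.62, -0.005, 0.004]
force: [1.0, 0.0, -3.9]
finger_gap: 0.0216
```

```bash
python3 st.py
```

```text
29.65 [0.5151 0.2445 0.0288] F [ 0.41  0.12 -4.24] M [ 0.385 -0.111 -0.025]
```

step_arm(steps=[{"x": 0, "y": 0, "z": -0.005, "rx": 0, "ry": 0, "rz": 0}, {"x": 0, "y": 0, "z": -0.01, "rx": 0, "ry": 0, "rz": 0}, {"x": 0, "y": 0, "z": -0.01, "rx": 0, "ry": 0, "rz": 0}])

```text
time_s: 30.0
eef_pos: [0.5152, 0.2446, 0.028]
eef_rot: [0.784, 0.62, -0.005, 0.004]
force: [-3.4, -2.7, 9.4]
finger_gap: 0.0212
```

```bash
python3 st.py
```

```text
30.1 [0.5152 0.2446 0.028 ] F [-3.62 -2.42  8.98] M [-0.12   0.751 -0.02 ]
```

step_arm(steps=[{"x": 0, "y": 0, "z": -0.005, "rx": 0, "ry": 0, "rz": 0}, {"x": 0, "y": 0, "z": -0.005, "rx": 0, "ry": 0, "rz": 0}])

```text
time_s: 30.35
eef_pos: [0.5152, 0.2446, 0.028]
eef_rot: [0.784, 0.62, -0.005, 0.005]
force: [-6.4, -3.9, 18.9]
finger_gap: 0.0214
```

```bash
python3 st.py;  python3 - <<'E'
from h import *
f=grab("scene"); crop(f,250,130,410,250,"s15",5)
E
```

```text
30.45 [0.5152 0.2446 0.028 ] F [-6.4  -4.17 18.83] M [-0.535  1.392 -0.018]
```

View pics/s15.png

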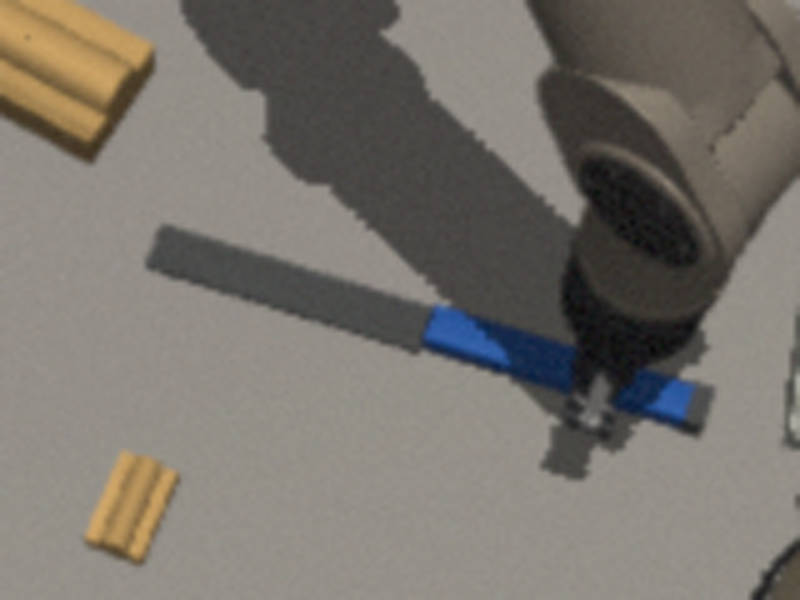

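step_arm(steps=[{"x": 0, "y": 0, "z": 0.005, "rx": 0, "ry": 0, "rz": 0}, {"x": 0, "y": 0, "z": 0.011, "rx": 0, "ry": 0, "rz": 0}, {"x": 0, "y": 0, "z": 0.011, "rx": 0, "ry": 0, "rz": 0}])

```text
time_s: 30.85
eef_pos: [0.5153, 0.2446, 0.0281]
eef_rot: [0.784, 0.62, -0.005, 0.004]
force: [-0.7, -0.9, 2.8]
finger_gap: 0.0214
```

```bash
python3 st.py
```

```text
30.95 [0.5153 0.2445 0.0281] F [-1.12 -0.61  1.07] M [ 0.204  0.058 -0.011]
```

Supported on the counter; opening, waiting, then rising.

step_arm(steps=[{"x": 0, "y": 0, "z": 0, "rx": 0, "ry": 0, "rz": 0}, {"x": 0, "y": 0, "z": 0, "rx": 0, "ry": 0, "rz": 0}, {"x": 0, "y": 0, "z": 0, "rx": 0, "ry": 0, "rz": 0}, {"x": 0, "y": 0, "z": 0, "rx": 0, "ry": 0, "rz": 0}, {"x": 0, "y": 0, "z": 0, "rx": 0, "ry": 0, "rz": 0}, {"x": 0, "y": 0, "z": 0, "rx": 0, "ry": 0, "rz": 0}, {"x": 0, "y": 0, "z": 0, "rx": 0, "ry": 0, "rz": 0}, {"x": 0, "y": 0, "z": 0, "rx": 0, "ry": 0, "rz": 0}], gripper=100)

```text
time_s: 31.8
eef_pos: [0.5151, 0.2445, 0.028]
eef_rot: [0.784, 0.62, -0.005, 0.004]
force: [-0.4, 0.4, 0.3]
finger_gap: 0.0852
```

step_arm(steps=[{"x": 0, "y": 0, "z": 0.05, "rx": 0, "ry": 0, "rz": 0}, {"x": 0, "y": 0, "z": 0.15, "rx": 0, "ry": 0, "rz": 0}, {"x": 0, "y": 0, "z": 0.3, "rx": 0, "ry": 0, "rz": 0}, {"x": 0, "y": 0, "z": 0.5, "rx": 0, "ry": 0, "rz": 0}, {"x": 0, "y": 0, "z": 0.7, "rx": 0, "ry": 0, "rz": 0}, {"x": 0, "y": 0, "z": 0.9, "rx": 0, "ry": 0, "rz": 0}, {"x": 0, "y": 0, "z": 0.9, "rx": 0, "ry": 0, "rz": 0}])

```text
time_s: 32.5
eef_pos: [0.5177, 0.2467, 0.2147]
eef_rot: [0.784, 0.62, 0.0, 0.005]
force: [0.3, 0.4, -0.3]
finger_gap: 0.0856
```

```bash
python3 st.py; python3 tilt.py 143 163 453 297;  python3 - <<'E'
from h import *
f=grab("scene"); g=grab("side"); w=grab("wrist")
for F in (f,g,w): cv2.imwrite(f"pics/{F['n']}16.png",F["pixels"])
p,e=tri(f,(217.7,173.4),g,(340.9,302.1)); crop(f,190,130,310,220,"s16c",6)
E
```

```text
32.6 [0.5155 0.2447 0.2096] F [ 0.06 -0.39 -0.01] M [ 0.041 -0.007 -0.005]
(array([ 0.55163965, -0.32666373,  0.26741814]), np.float64(0.001157451093567946)) (array([143.4       , 163.33636364]), np.int32(110)) (array([451.98958333, 296.33333333]), np.int32(192)) (np.float64(0.10473300154064868), np.float64(-0.027596984136140503), np.float64(0.00801813807595203))
```

View pics/scene16.png

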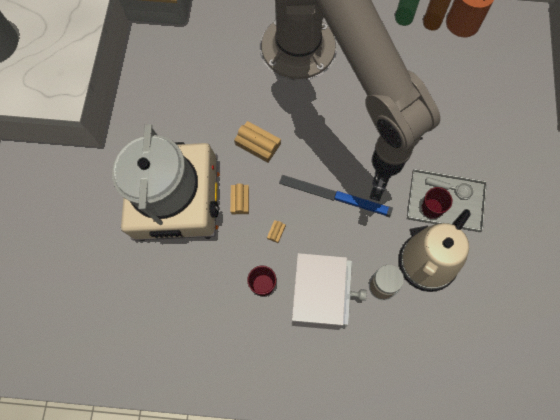

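View pics/wrist16.png

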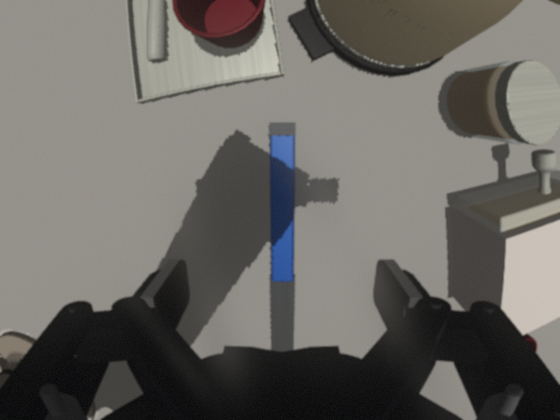

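View pics/side16.png

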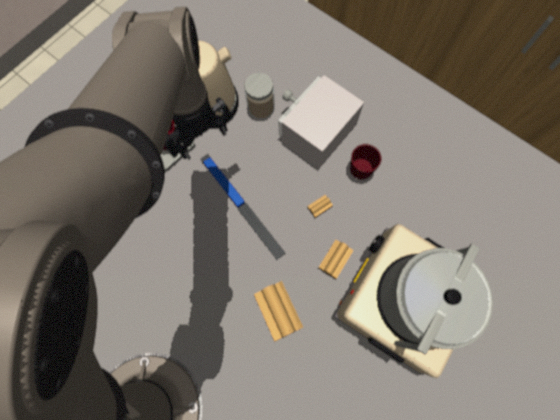

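View pics/s16c.png

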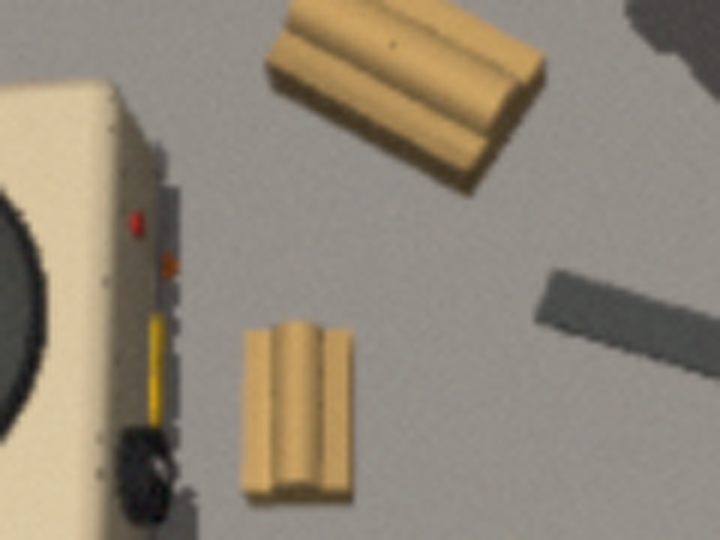

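Everything is in place: the grinder is steady on its orange feet (scene 218,174), the bar lies flat on the counter, the middle block has not moved, and the robot is clear. Handing the job in.

```bash
python3 -c "
from plant import manip
print(manip.sign_off(), manip.get_state()['time_s'])"
```

```text
the job is handed in; nothing more can be done
the job is handed in; nothing more can be done
```

The grinder is standing on its orange front legs, and the job was handed in at about 32.8 s of the 72 s allowed.

**What I did:**
- I slid the bar over the middle block until it touched the belt cover at about 4 N, then backed it off about 2 mm.
- I levered the grinder up to about 0.126 rad, the point where an orange leg foot showed in front. I then let it down over about 1 s, pulled the bar out and laid it flat on the counter.

**Last checks:**
- **Grinder:** the lid-knob position in two cameras gives a steady tilt of 0.105 rad, the expected lean on its legs. The knob's movement matches a turn about the rear feet, with no visible sliding.
- **Legs:** an orange foot shows out in front. Only that one leg was visible to the cameras; I infer the other from the level lean.
- **Bar and bystanders:** the bar lies clear of both the grinder and the block. The block and all the bystanders look unmoved, and the robot is touching nothing.

**What disagreed:**
- The bar met the block's ridge about 3 mm lower than the cameras predicted, so I used the felt height instead.
- The cover force is uncertain: the moment reading suggested nearer 6 N than the 4 N read directly, still under the 10 N limit.
- When I set the bar down, the arm pressed on the counter with up to about 23 N for a moment before I eased off and let go.

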